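# Hook a dropped washer out from behind the press guard

### The job

A thick steel washer has slid under the barred guard. Take the hooked rod from its rest, drop the hook into the washer's hole and draw the washer out through the guard's open end until it is clear of the guard (keep the fingers off the washer until then); next lay the rod back in both saddles of its rest as it lay and let go, then put the washer flat in the empty bay of the tray. Leave the disc stack, spanner, bolt and bracket alone.

Things in the scene. Friction and masses are not known exactly. Their poses are not given: they have to be found in the camera images.
- rod: Hooked rod, 150 g: square wooden handle 24 x 24 x 120 mm, then a straight steel shaft 8 mm thick along +x, bent straight down 170 mm ahead of the origin into a prong 8 mm thick reaching 34 mm below the handle's axis. Origin: handle's centre; x to the hook, z up; balances about 20 mm ahead of it. Starts in the rest, origin 48 mm up; grip the handle's middle across its width
- hook_tip (a point): lowest point of the rod's downward prong, at (170, 0, -34) mm in the rod's frame
- rest: Fixed rest, plate 190 x 42 x 4 mm with two U saddles 10 mm thick. Origin on the table, x to the rod's hook end. Rear saddle (handle) at x -42 mm: floor 36 mm high, 30 mm wide inside, cheeks to 47 mm. Front saddle (shaft) at x +100 mm: floor 44 mm high, 18 mm wide, cheeks to 56 mm. The lying rod's origin is at (0, 0, 48) mm, axes parallel
- guard: Fixed barred yellow cage over the bare table, 160 mm wide (its x), 220 mm long (its y). Roof and long sides are bars 27 mm apart; roof underside 85 mm, top 95 mm above the table. The -y end is shut by a green block (y -140 to -110, 100 mm high). The +y end, at y = +110, is fully open, 140 mm wide, 85 mm high. Origin on the table, mid length and width
- guard_mouth (a point): middle of the guard's open end at table height, at (0, 110, 0) mm in the guard's frame
- washer: the dropped steel washer: outside diameter 48 mm, hole diameter 26 mm, 12 mm thick, about 120 g, lying flat on the table. Origin: centre of its underside, z up when flat. It starts inside the guard, its centre 60 to 90 mm in from the open end and up to 30 mm to either side of the guard's middle line
- tray: fixed aluminium tray 210 x 106 mm, walls 4 mm thick and 14 mm high, floor about 4 mm thick, split across its x into two equal bays about 99 x 98 mm. Origin on the table under the tray's centre. The bay on its -x side (toward the robot) is empty, the other holds a bracket
- empty_bay (a point): centre of the empty bay's floor, 51.5 mm to the tray's -x side of its origin
- bracket: bystander: steel angle bracket 50 x 40 x 35 mm in the tray's other bay; origin centre of underside
- disc_stack: bystander: stack-like steel piece 88 mm diameter, 46 mm high, on the table; origin centre of underside
- spanner: bystander: steel spanner about 150 mm long lying on the table
- bolt: bystander: bolt 55 mm high standing on its 30 mm head; origin centre of underside
Things that resemble listed ones, but are neither listed nor needed, are in the scene too. Of the things shaped like the washer, the steel one is meant.

How it is judged:
On the way, in this order (a step that is already met when the one before it is completed fails the run):
1. the rod is lifted out of its rest (z of rod in the frame of rest above 0.063 m), for 0.1 s.
2. the hook is in the washer's hole while the washer is still under the guard (horizontal distance between hook_tip and washer below 0.013 m and height (world z) of hook_tip below 0.0115 m and y of washer in the frame of guard below 0.1 m), for 0.1 s.
3. the washer is drawn out, clear of the guard's open end, flat on the table (y of washer in the frame of guard above 0.135 m and height (world z) of washer below 0.004 m and angle between washer's own z axis and vertical below 0.1 rad), for 0.2 s.
4. the rod lies in both saddles of its rest again, released (x of rod in the frame of rest between -0.02 and 0.02 m and y of rod in the frame of rest between -0.008 and 0.008 m and z of rod in the frame of rest between 0.043 and 0.053 m and x of hook_tip in the frame of rest above 0.14 m and angle between rod's own z axis and vertical below 0.1 rad and contact force between the fingers and rod below 0.1 N), for 0.2 s.
At the end, for the whole second after the job is handed in: washer flat and still on the floor of the empty bay (within 30 mm of its centre each way, underside below 8 mm, tilt under 0.1 rad); rod in both saddles of its rest, hook forward (within 20 mm along, 8 mm across, 5 mm in height, tilt under 0.1 rad) (x of washer in the frame of empty_bay between -0.03 and 0.03 m and y of washer in the frame of empty_bay between -0.03 and 0.03 m and height (world z) of washer below 0.008 m and angle between each of washer, rod's own z axis and vertical below 0.1 rad and linear speed of washer below 0.02 m/s and x of rod in the frame of rest between -0.02 and 0.02 m and y of rod in the frame of rest between -0.008 and 0.008 m and z of rod in the frame of rest between 0.043 and 0.053 m and x of hook_tip in the frame of rest above 0.14 m); the robot touches nothing.
It fails at once if the fingers touch the washer while it is not yet clear of the guard (contact force between the fingers and washer above 0.5 N and y of washer in the frame of guard between -0.11 and 0.13 m and x of washer in the frame of guard between -0.08 and 0.08 m).
It fails at once if the disc stack, spanner, bolt or bracket is shifted by more than 25 mm (distance of any of disc_stack, spanner, bolt, bracket from where it was at the start of the episode above 0.025 m).
It also fails if it takes over 67 s, if anything falls off the work surface, if the arm or the gripper's body presses on something with over 40 N, if the wrist force passes 120 N, or if a joint passes its speed limit or range.

### The arm

A 6-joint arm with a two-finger parallel gripper is mounted at the origin on the work surface. World frame = base frame: x ahead of the robot, y to its left, z up, the work surface at z = 0. Lengths are in m, angles in rad, forces in N, time in s.
With the tool pointing down it reaches from about 0.375 to 0.975 m from the base axis. Payload 3.8 kg.
Tool frame: the origin (TCP) lies between the finger pads; the fingertips stand 22 mm ahead of it and the grasp point (between the pads) lies 3 mm ahead of it (bot.finger_overhang is the distance from the TCP to the fingertips, in m); x points along the fingers, y is the direction in which the jaws open and shut, and the axes are right-handed (so a half turn about x gives the same grasp; the last joint's range is limited). The gripper opens to 85 mm and grips with 20 to 120 N. Pads are 22 mm wide; open, the fingers measure 114 mm over their backs; the gripper's body (76 mm by 85 mm) begins 54 mm behind the grasp point. The pads swing forward as they close: fully open they stand 13 mm farther back than shut.
Start: joints at [-1.176, 0.264, 1.604, -0, 1.274, -0.037], TCP at [0.282, -0.613, 0.253] pointing down, gripper open.
Joint ranges: [-2.63, 2.63], [-0.94, 2.18], [0.31, 2.57], [-1.31, 4.45], [0, 2.66], [-2.55, 2.55]. Speed limits (rad/s): [2.57, 2.57, 3.14, 3.14, 3.14, 3.14].

### API

Orientations are given as a rotation vector (axis times angle).
In Python, from workcell import bot gives the robot as it stands. The module is installed in compiled form; this text tells all that it offers.
- The arm moves only by the tool arm_command, never from a script. Its argument "series" is a list that holds one entry, the list of rows, each a list of 7 numbers: the turn, a rotation vector about the tool's x, y, z in rad, then the shift along the tool's x, y, z in cm, then the opening, from 0 (shut) to 1 (fully open). In form: [[[rx, ry, rz, x, y, z, grip], ...]]. A call has 1 to 10 rows; each row shifts and turns the pose as measured when the row begins, along the tool's axes as they then stand; what a row does not reach is not made up. A row lasts 1/10 s, in which the tool goes at most 50 mm and 8.59 degrees, less where a joint would pass 70% of its speed; a pose out of reach is approached as far as the arm can. A call is refused whole if a number of a shift passes 5 or a number of a turn 0.15, either way. A call with a gripper value outside its range is refused whole. The fingers move at their own pace and stop on an object; "newtons" is the grip in N (left out, the last holds). Time passes only in rows, so rows that do not move let the fingers close. It gives the time, the measured TCP pose, the force and the opening at its end, in the units of the state.
- bot.read_state(): the state, without advancing time (a new reading comes with each control period).
- bot.read_camera(name): name is "scene" or "top"; returns (picture, depth): 384x512x3 uint8, blue, green, red; 384x512 float32, m along the optical axis (not along the pixel's ray), 0 where there is no reading.
- bot.camera_info(name): a dict with "K" (3x3 intrinsics, pixels), "extrinsics" (4x4, takes a point from camera to world coordinates). Camera axes: x right, y down, z forward; pixel columns grow to the right and rows downward; lengths in m; the calibration is good to about 2 mm. A picture is of the moment at which its call begins. camera_info takes no time and is no camera call.
- bot.finish_job(): hands the job in, once; it reports no verdict.
The state is a dict: "time": time; "q": joint angles; "joint_vel": joint speeds; "joint_torque": joint torques, N m; "tool_pos": TCP position; "tcp_rot": TCP orientation; "wrist_force": force on the tool from outside, world axes, zero at the start; "torque": the same for the moment, N m; "width": opening from 0.0 (shut) to 1.0 (fully open).
Only numpy, scipy, OpenCV 4.12 (cv2) and the standard library are available. Lean on these libraries where they do the work, as an engineer would, in place of code of your own. Each camera call takes 0.05 s, during which the arm holds its last target.

## Working session

There is one attempt and no reset: what is moved stays moved. The work goes in short steps, Python scripts to look and compute and a tool call to move; the robot and the scene stay as the last step left them, time stands still between calls to the robot, and variables do not carry over. Pictures are saved under pics/ and viewed, and the job is handed in when it is done.

Besides the shell and the picture viewer there is one more tool, called after "Emit:" in YAML: its name, and indented under it one key for each argument. arm_command: Moves the arm, as the interface text tells. Its arguments: {"type":"object","properties":{"series":{"type":"array"},"newtons":{"type":"number"}},"required":["series"]}

```bash
mkdir -p pics; python3 - <<'E'
from workcell import bot
import cv2,numpy as np,pickle
s=bot.read_state();print(s)
d={}
for n in("scene","top"):
    p,z=bot.read_camera(n);i=bot.camera_info(n);d[n]=(p,z,i);print(n,i)
    cv2.imwrite(f"pics/{n}0.png",p)
pickle.dump(d,open("cam0.pkl","wb"))
E
```

```text
{'time': 0.0, 'q': array([-1.17588358e+00,  2.64735925e-01,  1.60537194e+00, -1.58567028e-05,
        1.27370319e+00, -3.68865905e-02]), 'joint_vel': array([-0.00019813, -0.00037812, -0.00139335, -0.00109015,  0.0003669 ,
       -0.00124405]), 'joint_torque': array([ 1.45646700e-03, -5.15108836e+01, -3.67320371e+01, -1.72386308e-05,
        1.28930208e-02,  7.27019682e-06]), 'tool_pos': array([ 0.28223082, -0.6124137 ,  0.25197469]), 'tcp_rot': array([ 1.98312017,  0.43724372, -1.98395259]), 'wrist_force': array([-0.06627131,  0.32583444, -0.83889731]), 'torque': array([-0.02275254, -0.00757695,  0.00700241]), 'width': 0.9977309412323272}
scene {'K': array([[393.86728917,   0.        , 263.78308238],
       [  0.        , 393.86728917, 194.03046794],
       [  0.        ,   0.        ,   1.        ]]), 'extrinsics': array([[ 0.72513658,  0.57740089, -0.37521347,  0.9713719 ],
       [ 0.68849087, -0.61785524,  0.37978313, -0.38951154],
       [-0.01254049, -0.53372569, -0.84556468,  0.91442541],
       [ 0.        ,  0.        ,  0.        ,  1.        ]])}
top {'K': array([[434.06505483,   0.        , 246.40616774],
       [  0.        , 434.06505483, 187.93959327],
       [  0.        ,   0.        ,   1.        ]]), 'extrinsics': array([[-7.80314841e-03, -9.97727062e-01,  6.69314651e-02,
         4.85009509e-01],
       [-9.99967742e-01,  7.65817852e-03, -2.42224997e-03,
         5.27487868e-04],
       [ 1.90417124e-03, -6.69482072e-02, -9.97754635e-01,
         1.36284599e+00],
       [ 0.00000000e+00,  0.00000000e+00,  0.00000000e+00,
         1.00000000e+00]])}
```

View pics/scene0.png

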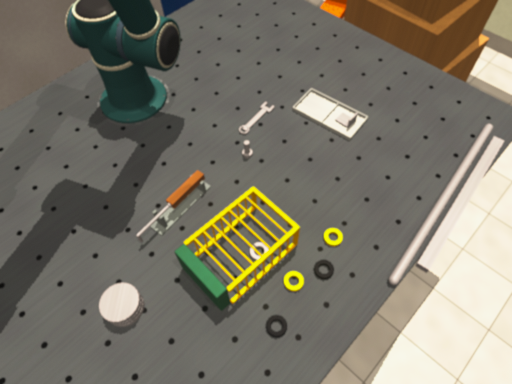

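View pics/top0.png

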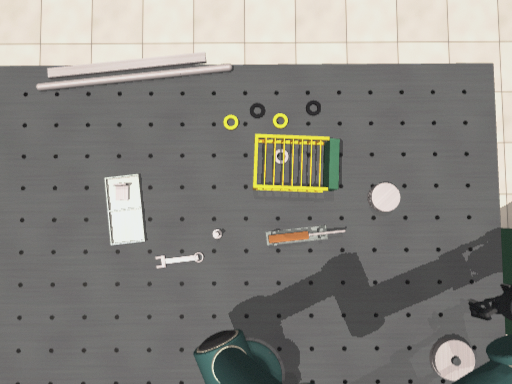

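The scene view shows the guard near (240,245) with the steel washer under its bars at (258,250). The rod is at (170,205) in its rest, the tray at (330,112) and the disc stack at (121,304). The top view shows the washer at (282,156), and the guard's mouth faces left (+y).

Things that could be taken for the washer, by top pixel:
- yellow rings at (231,122) and (281,120)
- black rings at (257,110) and (313,107)
- the grey ring under the guard at (282,156), which is the steel one

I'll check that choice in a close crop.

```bash
python3 - <<'E'
import cv2,numpy as np,pickle
d=pickle.load(open("cam0.pkl","rb"))
p=d["top"][0]
def crop(p,x0,y0,x1,y1,s): return cv2.resize(p[y0:y1,x0:x1],None,fx=s,fy=s,interpolation=cv2.INTER_CUBIC)
a=crop(p,240,95,370,255,3.7);cv2.imwrite("pics/tcrop.png",a);print(a.shape)
a=crop(d["scene"][0],130,165,310,310,4);cv2.imwrite("pics/scrop.png",a)
E
```

```text
(592, 481, 3)
```

View pics/tcrop.png

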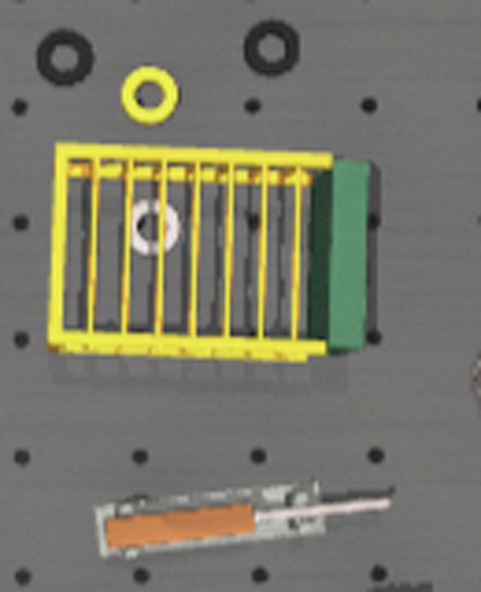

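View pics/scrop.png

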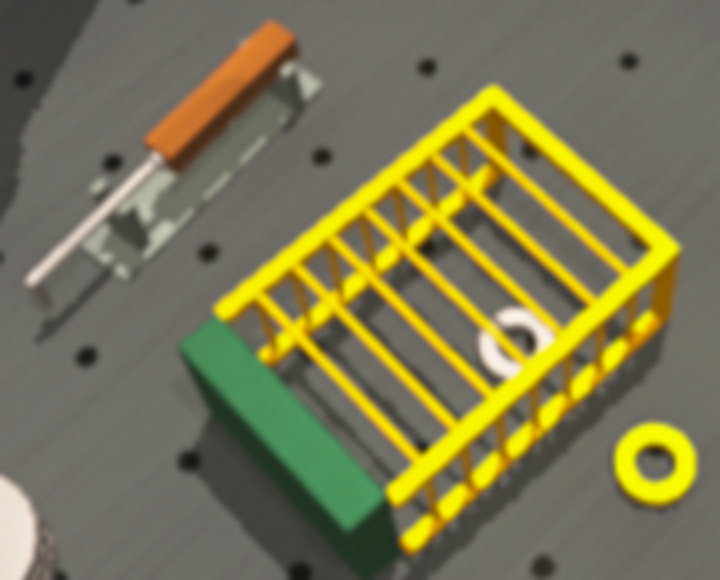

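The crop confirms the pale steel ring under the bars is the washer. It sits at about (282,156) in the top view and (258,250) in the scene view. The rings outside the guard are yellow and black. Next I measure.

```bash
cat > h.py <<'E'
import cv2,numpy as np,pickle
def world(p,z,i,m):
    v,u=np.nonzero(m&(z>0)); K=i["K"];Z=z[v,u]
    c=np.stack([(u-K[0,2])/K[0,0]*Z,(v-K[1,2])/K[1,1]*Z,Z],1)
    E=i["extrinsics"]; return c@E[:3,:3].T+E[:3,3],u,v
def ray(i,u,v,h):
    K=i["K"];E=i["extrinsics"];r=E[:3,:3]@np.array([(u-K[0,2])/K[0,0],(v-K[1,2])/K[1,1],1]);t=(h-E[2,3])/r[2];return E[:3,3]+t*r
def grab(n):
    from workcell import bot
    p,z=bot.read_camera(n);return p,z,bot.camera_info(n)
E
python3 - <<'E'
from h import *
np.set_printoptions(precision=4,suppress=True)
d=pickle.load(open("cam0.pkl","rb"))
for n in("top","scene"):
    p,z,i=d[n]; hsv=cv2.cvtColor(p,cv2.COLOR_BGR2HSV);H,S,V=cv2.split(hsv)
    box=lambda x0,y0,x1,y1:(lambda m:m)(np.pad(np.ones((y1-y0,x1-x0),bool),((y0,384-y1),(x0,512-x1))))
    hb={"top":box(255,215,350,255),"scene":box(130,165,215,250)}[n]
    o=hb&(H<14)&(S>130)&(V>90)
    w,u,v=world(p,z,i,o); print(n,"handle",len(w),w.mean(0),"zpct",np.percentile(w[:,2],[5,25,50,75,95]))
    t=w[w[:,2]>0.055]; 
    if len(t)>10:
        r=cv2.minAreaRect((t[:,:2]*1000).astype(np.float32)); print(" top rect",r,len(t))
    # steel washer
    wb={"top":box(262,138,312,185),"scene":box(240,235,275,268)}[n]
    m=wb&(S<40)&(V>165)
    w,u,v=world(p,z,i,m);print(" washer",len(w),np.median(w,0),"z",np.percentile(w[:,2],[5,50,95]))
    k=np.abs(w[:,2]-.012)<.006; q=(w[k,:2]*1000).astype(np.float32)
    if k.sum()>5: print(" enc",cv2.minEnclosingCircle(q), "rect",cv2.minAreaRect(q))
    g=(H>20)&(H<35)&(S>150)&(V>150); w,u,v=world(p,z,i,g); 
    # yellow guard top
    gb={"top":box(245,128,345,200),"scene":box(170,180,305,310)}[n]
    w,u,v=world(p,z,i,gb&g);k=(w[:,2]>.085)&(w[:,2]<.105);print(" guard roof",k.sum(),np.median(w[k,2]),cv2.minAreaRect((w[k,:2]*1000).astype(np.float32)))
    gg=gb&(H>50)&(H<85)&(S>80); w,u,v=world(p,z,i,gg);k=w[:,2]>.092;print(" green",k.sum(),np.median(w[k,2]) if k.any() else 0,cv2.minAreaRect((w[k,:2]*1000).astype(np.float32)) if k.any() else 0)
    # tray
    tb={"top":box(95,165,155,255),"scene":box(285,80,375,145)}[n]
    w,u,v=world(p,z,i,tb&(V>165)&(S<40));k=(w[:,2]<.03);print(" tray",k.sum(),np.percentile(w[k,2],[5,50,95]),cv2.minAreaRect((w[k,:2]*1000).astype(np.float32)))
E
```

```text
top handle 283 [ 0.4258 -0.126   0.0596] zpct [0.0549 0.0582 0.0598 0.0615 0.0639]
 top rect ((425.89849853515625, -126.37898254394531), (21.937002182006836, 116.86800384521484), 5.738619327545166) 267
 washer 75 [ 0.6756 -0.1117  0.0113] z [0.0013 0.0113 0.0164]
 enc ((676.2154541015625, -111.05066680908203), 23.087316513061523) rect ((676.4349365234375, -114.98065185546875), (37.95587921142578, 42.048851013183594), 87.92933654785156)
 guard roof 1099 0.09404698122940913 ((646.8703002929688, -134.55117797851562), (219.7908477783203, 159.0652313232422), 87.37761688232422)
 green 497 0.09985496029306784 ((639.6422729492188, -258.5201721191406), (29.988758087158203, 145.53736877441406), 86.9896011352539)
 tray 2234 [-0.0004  0.005   0.0148] ((512.9915161132812, 379.8650817871094), (213.2030792236328, 113.21282196044922), 6.214036464691162)
scene handle 242 [ 0.4258 -0.1341  0.0544] zpct [0.0002 0.0571 0.0586 0.0596 0.0616]
 top rect ((425.9139709472656, -130.00332641601562), (27.355451583862305, 118.0482406616211), 4.386577129364014) 213
 washer 90 [ 0.6691 -0.1144  0.0109] z [-0.0015  0.0109  0.0133]
 enc ((674.3463134765625, -112.74793243408203), 21.72345733642578) rect ((670.6197509765625, -113.7686996459961), (39.33349609375, 33.23173141479492), 87.76580810546875)
 guard roof 1915 0.09325436744529814 ((646.3968505859375, -135.833740234375), (220.2706756591797, 161.93505859375), 87.25333404541016)
 green 897 0.09903263447023947 ((641.0194702148438, -261.65972900390625), (30.69605827331543, 150.15806579589844), 87.73883819580078)
 tray 1441 [-0.0004  0.0034  0.0129] ((505.9126281738281, 383.0442199707031), (220.49581909179688, 125.41036987304688), 6.6007256507873535)
```

```bash
cat >> h.py <<'E'
def planexy(i,uu,vv,h):
    K=i["K"];E=i["extrinsics"];r=np.stack([(uu-K[0,2])/K[0,0],(vv-K[1,2])/K[1,1],np.ones_like(uu)],-1)@E[:3,:3].T
    t=(h-E[2,3])/r[...,2];return (E[:3,3]+t[...,None]*r)[...,:2]
def washerfit(cam,b,c0,h=.012,thr=150):
    p,z,i=cam;x0,y0,x1,y1=b
    hsv=cv2.cvtColor(cv2.resize(p[y0:y1,x0:x1],None,fx=4,fy=4,interpolation=cv2.INTER_CUBIC),cv2.COLOR_BGR2HSV)
    uu,vv=np.meshgrid(x0-.375+np.arange((x1-x0)*4)/4,y0-.375+np.arange((y1-y0)*4)/4)
    XY=planexy(i,uu,vv,h);S=hsv[...,1].astype(int);V=hsv[...,2].astype(int)
    w=(S<50)&(V>thr);yel=(S>=80)
    best=None
    for st,n in((.004,6),(.001,5)):
        c=c0 if best is None else best[1]
        for a in range(-n,n+1):
            for q in range(-n,n+1):
                cc=c[0]+a*st,c[1]+q*st;r=np.hypot(XY[...,0]-cc[0],XY[...,1]-cc[1]);ins=(r>.013)&(r<.024)
                sc=(w&ins).sum()-(w&~ins&(r<.05)).sum()-.7*((~w)&(~yel)&ins).sum()
                if best is None or sc>best[0]: best=(sc,cc)
    return best,w.sum()
E
python3 - <<'E'
from h import *
np.set_printoptions(precision=4,suppress=True)
d=pickle.load(open("cam0.pkl","rb"))
print(washerfit(d["top"],(262,138,312,185),(.676,-.112)),washerfit(d["scene"],(235,230,282,272),(.674,-.112)))
for n,b in(("top",(255,215,350,255)),("scene",(130,165,215,250))):
    p,z,i=d[n];H,S,V=cv2.split(cv2.cvtColor(p,cv2.COLOR_BGR2HSV));m=np.zeros((384,512),bool);m[b[1]:b[3],b[0]:b[2]]=1
    w,u,v=world(p,z,i,m&(H<14)&(S>130)&(V>90));t=w[w[:,2]>.054]
    l=cv2.fitLine((t[:,:2]*1000).astype(np.float32),cv2.DIST_L2,0,.01,.01).ravel();print(n,"handle",l,np.degrees(np.arctan2(l[0],-l[1])))
    ax=np.array([l[0],l[1]]);ax*=-np.sign(ax[1]);s=(t[:,:2]-t[:,:2].mean(0))@ax;print(" ends",s.min(),s.max(),t.mean(0))
    w,u,v=world(p,z,i,m&(S<110)&(V>60));k=(w[:,2]>.042)&(w[:,2]<.06)&(w[:,1]<-.195)
    print(" shaft",k.sum(),w[k].mean(0),w[k,1].min())
    k&=(w[:,1]<-.25);
    if k.any():print(" tipside",k.sum(),w[k].mean(0))
E
```

```text
((np.float64(1036.9), (0.676, -0.111)), np.int64(1305)) ((np.float64(1405.9), (0.675, -0.113)), np.int64(1874))
top handle [   0.098    -0.9952  425.843  -126.0336] 5.623265
 ends -0.058070577717214536 0.05967250626568815 [ 0.4258 -0.126   0.0599]
 shaft 120 [ 0.4386 -0.2419  0.051 ] -0.2983781626297948
 tipside 41 [ 0.442  -0.2755  0.0507]
scene handle [   0.0736   -0.9973  429.4585 -136.9609] 4.2200437
 ends -0.06621859252393161 0.051792982524741515 [ 0.4295 -0.137   0.0588]
 shaft 191 [ 0.4387 -0.2469  0.0501] -0.3022342992453032
 tipside 78 [ 0.4418 -0.2773  0.0495]
```

```bash
cat >> h.py <<'E'
from scipy.spatial.transform import Rotation as R
def Rt(a,s=1):
    a=np.radians(a);y=s*np.array([np.cos(a),np.sin(a),0]);x=np.array([0,0,-1.]);return np.stack([x,y,np.cross(x,y)],1)
def plan(targets):
    """targets: list of (x,y,z,a_deg); prints step from current, then between successive"""
    from workcell import bot
    s=bot.read_state();P=s["tool_pos"];Rc=R.from_rotvec(s["tcp_rot"]).as_matrix()
    print("t",round(s["time"],2),"pos",P.round(4),"F",np.round(s["wrist_force"],2),"w",round(s["width"],3),"q",s["q"].round(2))
    for t in targets:
        Rn=Rt(t[3]);rv=R.from_matrix(Rc.T@Rn).as_rotvec();sh=Rc.T@(np.array(t[:3])-P)*100
        print("rot",rv.round(4),"shift_cm",sh.round(2),"| after rot:",(Rn.T@(np.array(t[:3])-P)*100).round(2));P=np.array(t[:3]);Rc=Rn
E
python3 - <<'E'
from h import *
from workcell import bot
s=bot.read_state();print(R.from_rotvec(s["tcp_rot"]).as_matrix().round(3))
plan([(.426,-.128,.2,6),(.426,-.128,.051,6)])
E
```

```text
[[-0.001  0.419 -0.908]
 [ 0.002 -0.908 -0.419]
 [-1.    -0.002 -0.   ]]
t 0.1 pos [ 0.2823 -0.6125  0.2521] F [-0.48 -1.21 -0.3 ] w 1.0 q [-1.18  0.26  1.61  0.    1.27 -0.04]
rot [-1.2437 -0.0013  0.0017] shift_cm [  5.29 -37.97 -33.33] | after rot: [  5.21  19.36 -46.68]
rot [0. 0. 0.] shift_cm [14.9  0.   0. ] | after rot: [14.9  0.   0. ]
```

```bash
cat >> h.py <<'E'
def rows(t,n,g):
    from workcell import bot
    s=bot.read_state();P=s["tool_pos"];R0=R.from_rotvec(s["tcp_rot"]);R1=R.from_matrix(Rt(t[3]))
    rv=(R0.inv()*R1).as_rotvec()/n;d=(np.array(t[:3])-P)/n
    for k in range(n):
        Rk=R0*R.from_rotvec(rv*k);sh=Rk.inv().apply(d)*100
        print([float(x) for x in rv.round(3)]+[float(x) for x in sh.round(2)]+[g],end=",")
    print()
E
python3 -c "
from h import *
rows((.426,-.128,.2,6),12,1)"
```

```text
[-0.104, -0.0, 0.0, 0.44, -3.16, -2.78, 1],[-0.104, -0.0, 0.0, 0.44, -2.86, -3.09, 1],[-0.104, -0.0, 0.0, 0.44, -2.53, -3.37, 1],[-0.104, -0.0, 0.0, 0.44, -2.16, -3.61, 1],[-0.104, -0.0, 0.0, 0.44, -1.78, -3.82, 1],[-0.104, -0.0, 0.0, 0.44, -1.37, -3.98, 1],[-0.104, -0.0, 0.0, 0.44, -0.95, -4.1, 1],[-0.104, -0.0, 0.0, 0.44, -0.53, -4.18, 1],[-0.104, -0.0, 0.0, 0.44, -0.09, -4.21, 1],[-0.104, -0.0, 0.0, 0.43, 0.35, -4.2, 1],[-0.104, -0.0, 0.0, 0.43, 0.78, -4.14, 1],[-0.104, -0.0, 0.0, 0.43, 1.2, -4.04, 1],
```

Emit:
arm_command:
  series:
    - [[-0.104,0,0,0.44,-3.16,-2.78,1],[-0.104,0,0,0.44,-2.86,-3.09,1],[-0.104,0,0,0.44,-2.53,-3.37,1],[-0.104,0,0,0.44,-2.16,-3.61,1],[-0.104,0,0,0.44,-1.78,-3.82,1],[-0.104,0,0,0.44,-1.37,-3.98,1],[-0.104,0,0,0.44,-0.95,-4.1,1],[-0.104,0,0,0.44,-0.53,-4.18,1],[-0.104,0,0,0.44,-0.09,-4.21,1],[-0.104,0,0,0.43,0.35,-4.2,1]]

```text
time: 1.1
tool_pos: [0.3945, -0.1954, 0.2018]
tcp_rot: [1.261, 1.184, -1.259]
wrist_force: [1.3, -0.5, 0.5]
width: 1.003
```

```bash
python3 -c "
from h import *
rows((.426,-.128,.15,6),6,1)
plan([(.426,-.128,.15,6)])"
```

```text
[-0.029, -0.001, 0.001, 0.87, 0.45, -1.15, 1],[-0.029, -0.001, 0.001, 0.87, 0.48, -1.14, 1],[-0.029, -0.001, 0.001, 0.87, 0.52, -1.13, 1],[-0.029, -0.001, 0.001, 0.87, 0.55, -1.11, 1],[-0.029, -0.001, 0.001, 0.86, 0.58, -1.1, 1],[-0.029, -0.001, 0.001, 0.86, 0.61, -1.08, 1],
t 1.1 pos [ 0.3945 -0.1954  0.2018] F [ 1.28 -0.51  0.45] w 1.003 q [-0.52 -0.15  2.14  0.    1.16 -0.45]
rot [-0.1721 -0.0056  0.0039] shift_cm [ 5.21  2.71 -6.91] | after rot: [ 5.18  3.83 -6.38]
```

Emit:
arm_command:
  series:
    - [[-0.045,-0.001,0.001,1.3,0.65,-1.73,1],[-0.045,-0.001,0.001,1.3,0.7,-1.7,1],[-0.045,-0.001,0.001,1.3,0.8,-1.67,1],[-0.037,-0.001,0.001,1.3,0.9,-1.6,1],[0,0,0,0,0,0,1],[0,0,0,0,0,0,1]]

```text
time: 1.7
tool_pos: [0.4235, -0.1189, 0.1463]
tcp_rot: [1.12, 1.269, -1.119]
wrist_force: [0.5, 0.9, 0.3]
width: 1.0
```

```bash
python3 - <<'E'
from h import *
plan([(.426,-.128,.15,6),(.426,-.128,.051,6)])
c=grab("scene");cv2.imwrite("pics/s1.png",c[0]);cv2.imwrite("pics/s1c.png",cv2.resize(c[0][120:280,100:260],None,fx=3.7,fy=3.7,interpolation=2))
E
```

```text
t 1.7 pos [ 0.4235 -0.1189  0.1463] F [0.48 0.87 0.27] w 1.0 q [-0.33 -0.09  2.2   0.    1.04 -0.46]
rot [ 0.0175 -0.0038  0.0024] shift_cm [-0.37  0.14  0.94] | after rot: [-0.37  0.15  0.94]
rot [0. 0. 0.] shift_cm [9.9 0.  0. ] | after rot: [9.9 0.  0. ]
```

View pics/s1c.png

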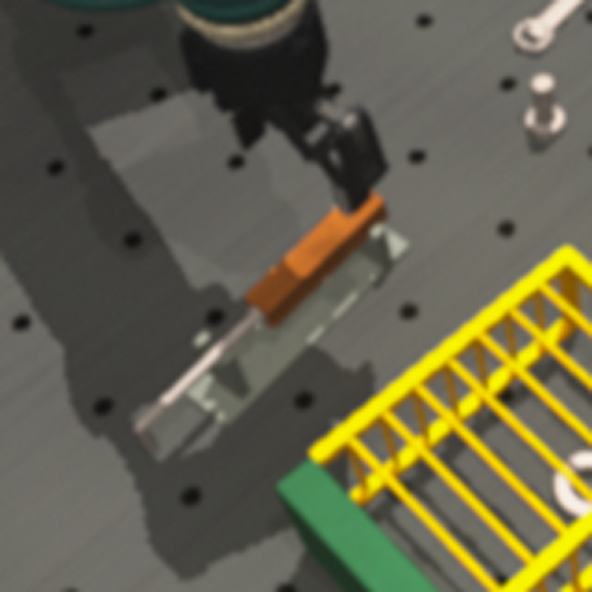

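The crop shows the open gripper above the handle's near half, with its jaws across the handle. The rod is still in its saddles. Now I descend.

Emit:
arm_command:
  series:
    - [[0.017,-0.004,0.002,0.5,0.14,0.94,1],[0,0,0,2.2,0,0,1],[0,0,0,2.2,0,0,1],[0,0,0,2.0,0,0,1],[0,0,0,1.6,0,0,1],[0,0,0,0.7,0,0,1],[0,0,0,0,0,0,1],[0,0,0,0,0,0,1]]

```text
time: 2.55
tool_pos: [0.4305, -0.1396, 0.0558]
tcp_rot: [1.143, 1.236, -1.14]
wrist_force: [0.2, -0.7, 0.2]
width: 1.0
```

```bash
python3 - <<'E'
from h import *
plan([(.426,-.128,.051,6)])
E
```

```text
t 2.55 pos [ 0.4305 -0.1396  0.0558] F [ 0.18 -0.69  0.2 ] w 1.0 q [-0.37  0.06  2.25 -0.    0.82 -0.45]
rot [-0.016   0.009  -0.0105] shift_cm [ 0.47 -0.36 -1.2 ] | after rot: [ 0.48 -0.33 -1.2 ]
```

Emit:
arm_command:
  series:
    - [[-0.008,0.005,-0.005,0.25,-0.18,-0.6,1],[-0.008,0.004,-0.005,0.22,-0.17,-0.6,1],[0,0,0,0,0,0,1]]

```text
time: 2.85
tool_pos: [0.4274, -0.1282, 0.0529]
tcp_rot: [1.133, 1.254, -1.129]
wrist_force: [-0.4, -0.2, 0.3]
width: 1.0
```

```bash
python3 - <<'E'
from h import *
plan([(.426,-.128,.051,6)])
E
```

```text
t 2.85 pos [ 0.4274 -0.1282  0.0529] F [-0.43 -0.25  0.26] w 1.0 q [-0.35  0.06  2.26  0.    0.82 -0.45]
rot [ 0.0002  0.0012 -0.0036] shift_cm [ 0.19 -0.13 -0.04] | after rot: [ 0.19 -0.13 -0.04]
```

Emit:
arm_command:
  series:
    - [[0,0.001,-0.003,0.2,-0.1,0,1],[0,0,0,0,0,0,0],[0,0,0,0,0,0,0],[0,0,0,0,0,0,0],[0,0,0,0,0,0,0],[0,0,0,0,0,0,0],[0,0,0,0,0,0,0],[0,0,0,0,0,0,0]]
  newtons: 60

```text
time: 3.65
tool_pos: [0.427, -0.128, 0.0519]
tcp_rot: [1.13, 1.256, -1.129]
wrist_force: [-1.0, 0.7, 0.7]
width: 0.272
```

```bash
python3 - <<'E'
from h import *
plan([(.426,-.128,.051,6)])
E
```

```text
t 3.65 pos [ 0.427  -0.128   0.0519] F [-1.    0.74  0.71] w 0.272 q [-0.35  0.06  2.26 -0.    0.82 -0.45]
rot [ 0.002   0.001  -0.0017] shift_cm [ 0.09 -0.1  -0.01] | after rot: [ 0.09 -0.1  -0.01]
```

The opening of 0.272 is about 23 mm, which fits the 24 mm handle, and the side forces are low. I record this as the release pose and lift.

Emit:
arm_command:
  series:
    - [[0,0,0,-1.0,0,0,0],[0,0,0,-1.5,0,0,0],[0,0,0,-2.5,0,0,0],[0,0,0,-2.5,0,0,0],[0,0,0,-2.0,0,0,0],[0,0,0,-1.0,0,0,0],[0,0,0,0,0,0,0]]

```text
time: 4.35
tool_pos: [0.4245, -0.1272, 0.1608]
tcp_rot: [1.131, 1.26, -1.132]
wrist_force: [0.9, -0.8, -1.4]
width: 0.269
```

```bash
python3 - <<'E'
from h import *
plan([(.658,.19,.16,6)])
rows((.658,.19,.16,6),11,0)
c=grab("scene");cv2.imwrite("pics/s2c.png",cv2.resize(c[0][120:280,100:260],None,fx=3.7,fy=3.7,interpolation=2))
E
```

```text
t 4.35 pos [ 0.4245 -0.1272  0.1608] F [ 0.89 -0.77 -1.38] w 0.269 q [-0.35 -0.1   2.18  0.    1.07 -0.45]
rot [ 0.001  -0.0014  0.0025] shift_cm [  0.06  26.57 -29.07] | after rot: [  0.08  26.54 -29.1 ]
[0.0, -0.0, 0.0, 0.01, 2.42, -2.64, 0],[0.0, -0.0, 0.0, 0.01, 2.42, -2.64, 0],[0.0, -0.0, 0.0, 0.01, 2.42, -2.64, 0],[0.0, -0.0, 0.0, 0.01, 2.41, -2.64, 0],[0.0, -0.0, 0.0, 0.01, 2.41, -2.64, 0],[0.0, -0.0, 0.0, 0.01, 2.41, -2.64, 0],[0.0, -0.0, 0.0, 0.01, 2.41, -2.64, 0],[0.0, -0.0, 0.0, 0.01, 2.41, -2.64, 0],[0.0, -0.0, 0.0, 0.01, 2.41, -2.64, 0],[0.0, -0.0, 0.0, 0.01, 2.41, -2.65, 0],[0.0, -0.0, 0.0, 0.01, 2.41, -2.65, 0],
```

View pics/s2c.png

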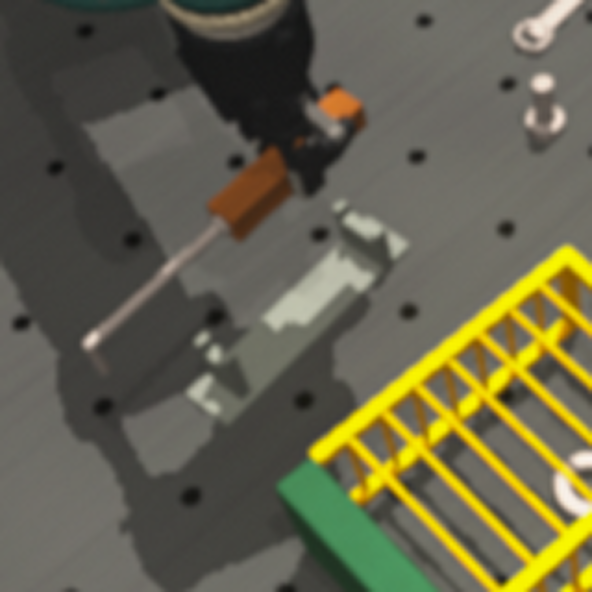

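The rod is clear of the rest and held level. Next I carry it round, above roof height, to a point in front of the guard's mouth.

Emit:
arm_command:
  series:
    - [[0,0,0,0,1.4,-1.6,0],[0,0,0,0,2.4,-3.0,0],[0,0,0,0,2.6,-3.2,0],[0,0,0,0,2.6,-3.2,0],[0,0,0,0,2.6,-3.2,0],[0,0,0,0,2.6,-3.2,0],[0,0,0,0,2.6,-3.2,0],[0,0,0,0,2.6,-3.0,0],[0,0,0,0,2.6,-2.5,0],[0,0,0,0,2.0,-1.5,0]]

```text
time: 5.4
tool_pos: [0.6299, 0.1815, 0.139]
tcp_rot: [1.121, 1.276, -1.157]
wrist_force: [0.5, -0.8, -2.3]
width: 0.273
```

```bash
python3 - <<'E'
from h import *
plan([(.658,.19,.16,6),(.658,.19,.075,6)])
E
```

```text
t 5.4 pos [0.6299 0.1815 0.139 ] F [ 0.5  -0.76 -2.3 ] w 0.273 q [0.24 0.33 1.73 0.01 1.1  0.14]
rot [-0.005  -0.0014  0.0297] shift_cm [-2.19  2.81 -0.57] | after rot: [-2.1   2.88 -0.55]
rot [0. 0. 0.] shift_cm [8.5 0.  0. ] | after rot: [8.5 0.  0. ]
```

Emit:
arm_command:
  series:
    - [[-0.002,0,0.012,0.2,1.2,-0.3,0],[-0.002,0,0.01,1.0,1.1,-0.2,0],[0,0,0.005,1.8,0.4,0,0],[0,0,0,1.8,0,0,0],[0,0,0,1.0,0,0,0],[0,0,0,0,0,0,0],[0,0,0,0,0,0,0]]

```text
time: 6.1
tool_pos: [0.6532, 0.1866, 0.0671]
tcp_rot: [1.124, 1.265, -1.143]
wrist_force: [-0.2, 0.2, -1.6]
width: 0.274
```

```bash
python3 - <<'E'
from h import *
plan([(.658,.19,.058,6)])
c=grab("top");cv2.imwrite("pics/t3.png",c[0]);pickle.dump(c,open("t3.pkl","wb"));cv2.imwrite("pics/t3c.png",cv2.resize(c[0][90:220,190:350],None,fx=4,fy=4,interpolation=2))
c=grab("scene");pickle.dump(c,open("s3.pkl","wb"));cv2.imwrite("pics/s3c.png",cv2.resize(c[0][120:310,180:380],None,fx=3,fy=3,interpolation=2))
E
```

```text
t 6.1 pos [0.6532 0.1866 0.0671] F [-0.23  0.17 -1.58] w 0.274 q [0.24 0.44 1.73 0.   0.98 0.14]
rot [-0.0004  0.0017  0.0135] shift_cm [ 0.9   0.53 -0.29] | after rot: [ 0.91  0.52 -0.29]
```

View pics/t3c.png

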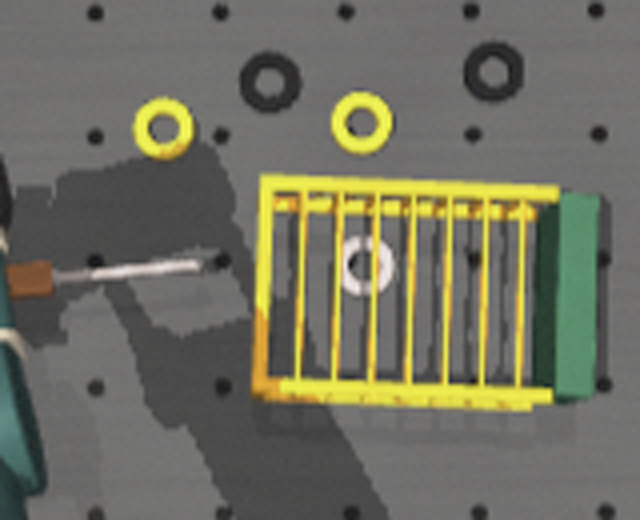

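View pics/s3c.png

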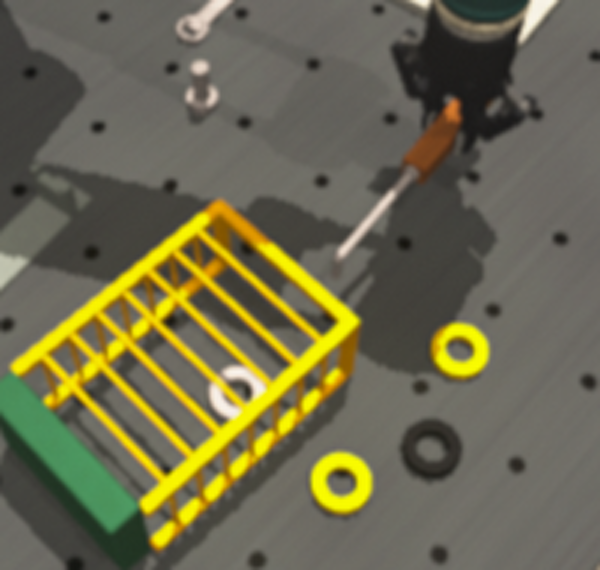

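The rod is level in front of the mouth. The prong is at top-crop (200,265) and the washer at (367,265). I'll measure the shaft's line and tip against the arm's pose.

```bash
cat >> h.py <<'E'
def shaft(c,b):
    """b: world box xmin,xmax,ymin,ymax,zmin,zmax"""
    p,z,i=c;S=cv2.cvtColor(p,cv2.COLOR_BGR2HSV)[...,1]
    w,u,v=world(p,z,i,np.ones(z.shape,bool)&(S<110));k=(w[:,0]>b[0])&(w[:,0]<b[1])&(w[:,1]>b[2])&(w[:,1]<b[3])&(w[:,2]>b[4])&(w[:,2]<b[5]);w=w[k]
    l=np.polyfit(w[:,1],w[:,0],1);print("n",len(w),"a",np.degrees(np.arctan(-l[0])).round(2),"ymin",w[:,1].min().round(4),"x@ymin",np.polyval(l,w[:,1].min()).round(4),"zmed",np.median(w[:,2]).round(4), "z slope",np.polyfit(w[:,1],w[:,2],1)[0].round(3));return w
E
python3 - <<'E'
from h import *
for n in("t3","s3"):
    c=pickle.load(open(n+".pkl","rb"));shaft(c,(.63,.71,-.01,.12,.05,.085))
from workcell import bot
s=bot.read_state();M=R.from_rotvec(s["tcp_rot"]).as_matrix();print("pred tip",s["tool_pos"]+M@np.array([.0039+.034,-.001,.17]), M.round(3))
E
```

```text
n 91 a 5.25 ymin 0.0159 x@ymin 0.6711 zmed 0.067 z slope 0.021
n 125 a 5.41 ymin 0.0097 x@ymin 0.6711 zmed 0.0653 z slope 0.026
pred tip [0.66982672 0.01766046 0.03026465] [[-0.012  0.994  0.104]
 [-0.003  0.104 -0.995]
 [-1.    -0.012  0.002]]
```

```bash
cat >> h.py <<'E'
def tip(t=None):
    from workcell import bot
    s=bot.read_state();M=R.from_rotvec(s["tcp_rot"]).as_matrix();p=s["tool_pos"]+M@np.array([.0379,-.001,.17])
    print("t",round(s["time"],2),"tip",p.round(4),"tcp",s["tool_pos"].round(4),"F",s["wrist_force"].round(2),"w",round(s["width"],3),"rotfix",R.from_matrix(M.T@Rt(6)).as_rotvec().round(4))
    if t is not None: print("shift cm",(M.T@(np.array(t)-p)*100).round(2))
E
python3 -c "
from h import *
tip((.6757,-.112,.024))"
```

```text
t 6.2 tip [0.6698 0.0177 0.0303] tcp [0.6536 0.1869 0.0679] F [ 0.59 -0.05 -1.88] w 0.268 rotfix [-0.0002  0.0015  0.0124]
shift cm [ 0.66 -0.76 12.96]
```

Emit:
arm_command:
  series:
    - [[0,0,0.006,0.1,-0.1,1.2,0],[0,0,0.005,0.1,-0.1,2.2,0],[0,0,0,0,-0.1,2.4,0],[0,0,0,0,-0.1,2.4,0],[0,0,0,0,-0.1,2.0,0],[0,0,0,0,0,0.7,0],[0,0,0,0,0,0,0]]

```text
time: 6.9
tool_pos: [0.6646, 0.0713, 0.074]
tcp_rot: [1.136, 1.246, -1.122]
wrist_force: [0.7, 0.6, -1.0]
width: 0.268
```

```bash
python3 -c "
from h import *
tip((.6757,-.112,.024))"
```

```text
t 6.9 tip [ 0.6821 -0.0979  0.0366] tcp [0.6646 0.0713 0.074 ] F [ 0.74  0.56 -1.05] w 0.268 rotfix [ 0.0014  0.0028 -0.0137]
shift cm [ 1.25 -0.8   1.33]
```

Emit:
arm_command:
  series:
    - [[0,0.001,-0.006,0.5,-0.3,0.5,0],[0,0.001,-0.005,0.4,-0.3,0.5,0],[0,0,0,0.2,-0.1,0.2,0],[0,0,0,0,0,0,0]]

```text
time: 7.3
tool_pos: [0.6587, 0.0596, 0.0627]
tcp_rot: [1.131, 1.256, -1.127]
wrist_force: [0.4, 0.1, -1.4]
width: 0.269
```

```bash
python3 - <<'E'
from h import *
tip((.6757,-.112,.024))
c=grab("top");pickle.dump(c,open("t4.pkl","wb"));cv2.imwrite("pics/t4c.png",cv2.resize(c[0][110:210,230:350],None,fx=5,fy=5,interpolation=2))
d=grab("scene");pickle.dump(d,open("s4.pkl","wb"));cv2.imwrite("pics/s4c.png",cv2.resize(d[0][180:310,200:330],None,fx=4.5,fy=4.5,interpolation=2))
for x in(c,d): shaft(x,(.65,.71,-.16,.02,.04,.08))
tip()
E
```

```text
t 7.3 tip [ 0.676  -0.1095  0.0248] tcp [0.6587 0.0596 0.0627] F [ 0.4   0.05 -1.37] w 0.269 rotfix [ 0.003  -0.0001 -0.003 ]
shift cm [ 0.08 -0.06  0.24]
n 77 a 5.56 ymin -0.1108 x@ymin 0.6773 zmed 0.0616 z slope 0.019
n 119 a 5.31 ymin -0.1152 x@ymin 0.6772 zmed 0.0608 z slope 0.031
t 7.4 tip [ 0.6764 -0.1093  0.0251] tcp [0.659  0.0598 0.0631] F [-0.22  0.63 -1.73] w 0.273 rotfix [ 0.0032 -0.0001 -0.0036]
```

View pics/t4c.png

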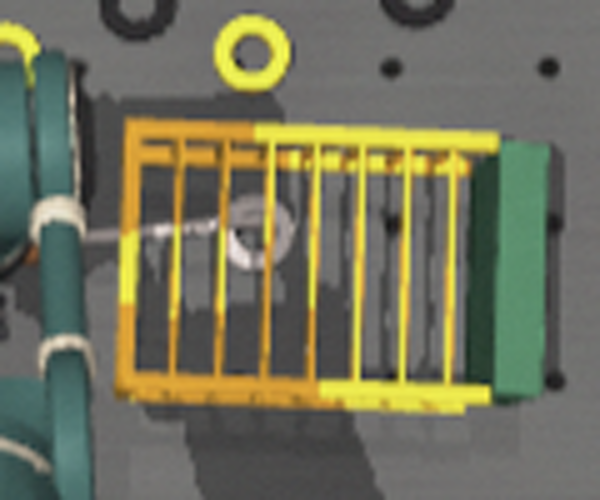

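View pics/s4c.png

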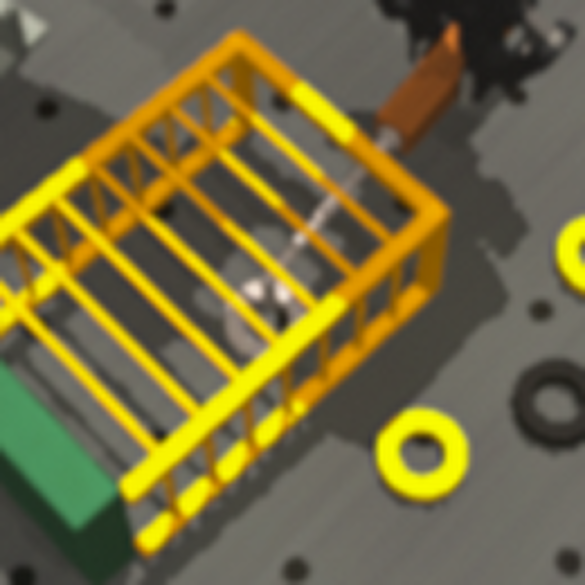

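Emit:
arm_command:
  series:
    - [[0,0,0,0.2,-0.08,0.22,0],[0,0,0,0.4,0,0,0],[0,0,0,0.4,0,0,0],[0,0,0,0,0,0,0]]

```text
time: 7.8
tool_pos: [0.6586, 0.0584, 0.0523]
tcp_rot: [1.131, 1.256, -1.125]
wrist_force: [-0.7, -0.7, -1.8]
width: 0.275
```

```bash
python3 - <<'E'
from h import *
tip((.6757,-.1115,.009))
E
```

```text
t 7.8 tip [ 0.6763 -0.1107  0.0143] tcp [0.6586 0.0584 0.0523] F [-0.73 -0.67 -1.78] w 0.275 rotfix [ 0.0044 -0.0002 -0.004 ]
shift cm [ 0.53 -0.07  0.08]
```

Emit:
arm_command:
  series:
    - [[0,0,0,0.3,-0.03,0,0],[0,0,0,0.2,-0.03,0,0],[0,0,0,0,0,0,0],[0,0,0,0,0,0,0]]

```text
time: 8.2
tool_pos: [0.6579, 0.0584, 0.0465]
tcp_rot: [1.13, 1.257, -1.126]
wrist_force: [0.1, 0.4, -1.4]
width: 0.27
```

```bash
python3 - <<'E'
from h import *
tip((.6757,-.1115,.009))
c=grab("top");pickle.dump(c,open("t5.pkl","wb"));
d=grab("scene");pickle.dump(d,open("s5.pkl","wb"));cv2.imwrite("pics/s5c.png",cv2.resize(d[0][220:270,235:300],None,fx=9,fy=9,interpolation=2))
for x in(c,d): shaft(x,(.65,.71,-.16,.02,.03,.08))
tip()
E
```

```text
t 8.2 tip [ 0.6756 -0.1107  0.0086] tcp [0.6579 0.0584 0.0465] F [ 0.13  0.45 -1.35] w 0.27 rotfix [ 0.0045 -0.0003 -0.0036]
shift cm [-0.04  0.    0.09]
n 74 a 5.69 ymin -0.1125 x@ymin 0.6768 zmed 0.0463 z slope -0.008
n 98 a 4.8 ymin -0.1162 x@ymin 0.6762 zmed 0.0447 z slope 0.014
t 8.3 tip [ 0.6757 -0.1107  0.0087] tcp [0.658  0.0584 0.0467] F [ 0.76 -1.55 -1.94] w 0.27 rotfix [ 0.0045 -0.0003 -0.0038]
```

View pics/s5c.png

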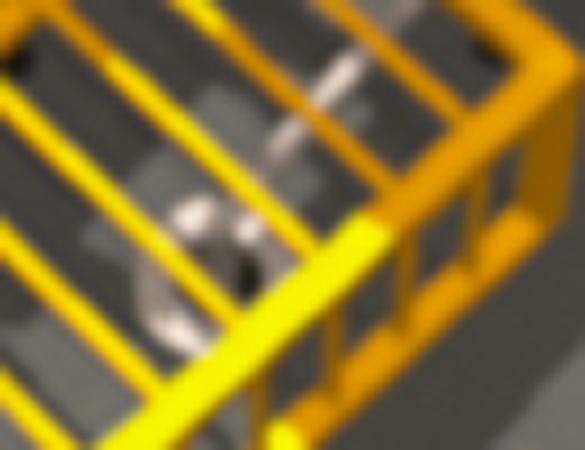

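```bash
python3 - <<'E'
from h import *
for n,b,sc in(("t5",(265,140,305,175),14),("s5",(235,220,300,270),9)):
    p,z,i=pickle.load(open(n+".pkl","rb"));S=cv2.cvtColor(p,cv2.COLOR_BGR2HSV)[...,1]
    w,u,v=world(p,z,i,(S<110));k=(abs(w[:,0]-.675)<.012)&(w[:,1]>-.14)&(w[:,1]<.0)&(w[:,2]>.03)&(w[:,2]<.06)
    for lo in(-.12,-.1,-.07,-.04,-.02):
        kk=k&(w[:,1]>lo)&(w[:,1]<lo+.03)
        if kk.any():print(n,lo,kk.sum(),np.median(w[kk,2]).round(4))
    E=i["extrinsics"];K=i["K"]
    def pr(q):
        c=E[:3,:3].T@(np.array(q)-E[:3,3]);c=K@c/c[2];return ((c[0]-b[0]+.5)*sc,(c[1]-b[1]+.5)*sc)
    im=cv2.resize(p[b[1]:b[3],b[0]:b[2]],None,fx=sc,fy=sc,interpolation=2)
    im=cv2.convertScaleAbs(im,alpha=1.5)
    for r in(.013,.024):
        pts=np.array([pr((.6755+r*np.cos(t),-.112+r*np.sin(t),.012)) for t in np.linspace(0,6.3,40)],np.int32);cv2.polylines(im,[pts],0,(255,0,0),1)
    tp=np.array([.6756,-.1107,.007]);tb=tp+[0,-0.004,.038]
    cv2.line(im,tuple(int(x) for x in pr(tp)),tuple(int(x) for x in pr(tp+[0,0,.038])),(0,0,255),1);cv2.circle(im,tuple(int(x) for x in pr(tb)),4,(0,255,0),1)
    cv2.imwrite(f"pics/{n}o.png",im)
E
```

```text
t5 -0.12 17 0.0458
t5 -0.1 19 0.0465
t5 -0.07 23 0.0463
t5 -0.04 16 0.0471
t5 -0.02 10 0.0456
s5 -0.12 28 0.0449
s5 -0.1 25 0.0446
s5 -0.07 24 0.0448
s5 -0.04 19 0.0445
s5 -0.02 5 0.0479
```

View pics/t5o.png

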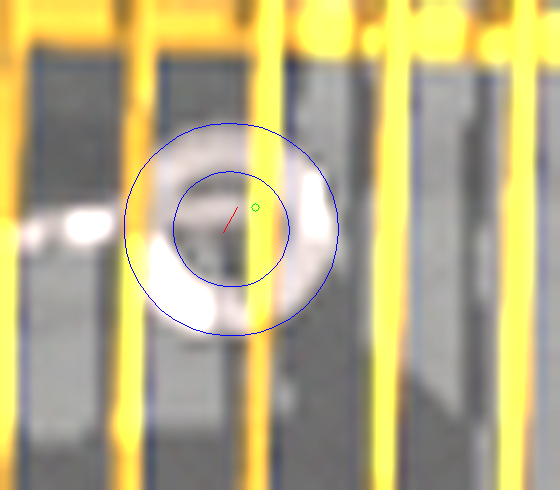

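View pics/s5o.png

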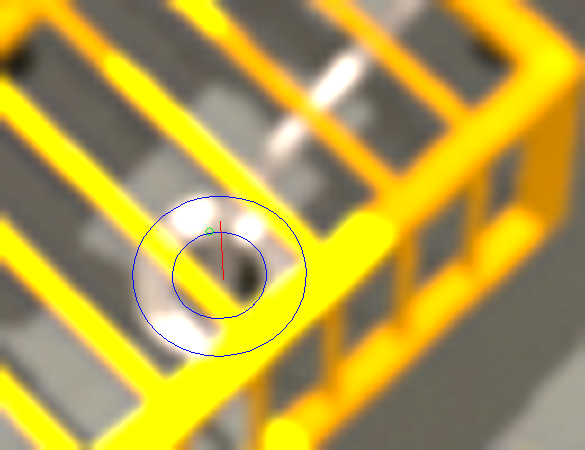

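The overlay in both views puts the prong inside the hole. The shaft top is at about 45.5 mm, so the tip is about 7.5 mm up, below the washer's 12 mm top. I go slightly deeper, then draw.

Emit:
arm_command:
  series:
    - [[0,0,0,0.25,0,0,0],[0,0,0,0,0,0,0],[0,0,0,0,0.02,-0.5,0],[0,0,0,0,0.05,-0.8,0],[0,0,0,0,0.05,-0.8,0],[0,0,0,0,0,0,0]]

```text
time: 8.9
tool_pos: [0.6571, 0.081, 0.0444]
tcp_rot: [1.131, 1.256, -1.125]
wrist_force: [-0.1, -1.2, -1.4]
width: 0.272
```

```bash
python3 - <<'E'
from h import *
tip((.678,-.06,.0065))
E
```

```text
t 8.9 tip [ 0.6747 -0.0881  0.0064] tcp [0.6571 0.081  0.0444] F [-0.1  -1.18 -1.43] w 0.272 rotfix [ 0.0039 -0.0002 -0.0045]
shift cm [-0.    0.63 -2.75]
```

Emit:
arm_command:
  series:
    - [[0,0,0,0,0.15,-0.9,0],[0,0,0,0,0.2,-1.2,0],[0,0,0,0,0.2,-1.2,0],[0,0,0,0,0.2,-1.2,0],[0,0,0,0,0.2,-1.2,0],[0,0,0,0,0.1,-0.6,0],[0,0,0,0,0,0,0]]

```text
time: 9.6
tool_pos: [0.6608, 0.1522, 0.0445]
tcp_rot: [1.13, 1.256, -1.124]
wrist_force: [-0.4, -0.9, -2.0]
width: 0.271
```

```bash
python3 - <<'E'
from h import *
tip((.682,.065,.0065))
d=grab("scene");cv2.imwrite("pics/s6c.png",cv2.resize(d[0][180:310,200:330],None,fx=4.5,fy=4.5,interpolation=2))
E
```

```text
t 9.6 tip [ 0.6788 -0.0169  0.0065] tcp [0.6608 0.1522 0.0445] F [-0.36 -0.91 -1.99] w 0.271 rotfix [ 0.006  -0.0002 -0.0046]
shift cm [ 0.01  1.22 -8.1 ]
```

View pics/s6c.png

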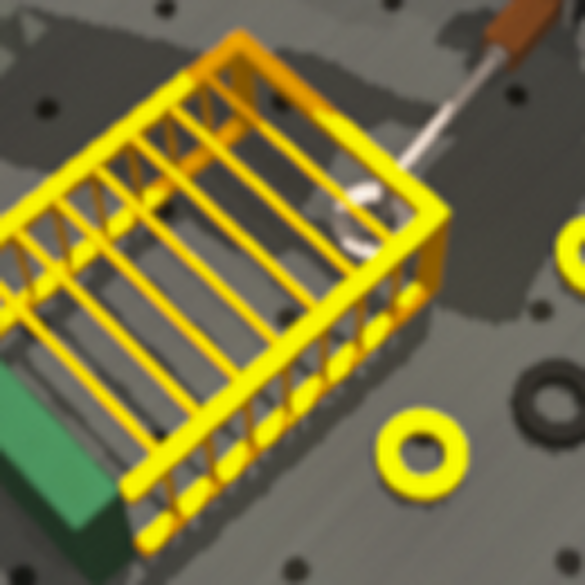

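The washer is following the hook and now sits near the mouth at crop (370,215). I keep drawing.

Emit:
arm_command:
  series:
    - [[0,0,0,0,0.1,-0.9,0],[0,0,0,0,0.15,-1.2,0],[0,0,0,0,0.15,-1.2,0],[0,0,0,0,0.15,-1.2,0],[0,0,0,0,0.15,-1.2,0],[0,0,0,0,0.15,-1.2,0],[0,0,0,0,0.1,-1.0,0],[0,0,0,0,0.05,-0.5,0],[0,0,0,0,0,0,0],[0,0,0,0,0,0,0]]

```text
time: 10.65
tool_pos: [0.6613, 0.2439, 0.0442]
tcp_rot: [1.129, 1.256, -1.124]
wrist_force: [0.4, -1.1, -1.7]
width: 0.273
```

```bash
python3 - <<'E'
from h import *
tip((.682,.065,.0065))
d=grab("scene");cv2.imwrite("pics/s7c.png",cv2.resize(d[0][170:300,230:360],None,fx=4.5,fy=4.5,interpolation=2))
pickle.dump(d,open("s7.pkl","wb"))
E
```

```text
t 10.65 tip [0.6793 0.0748 0.0064] tcp [0.6613 0.2439 0.0442] F [ 0.42 -1.11 -1.66] w 0.273 rotfix [ 0.006   0.0003 -0.0041]
shift cm [-0.01  0.16  1.  ]
```

View pics/s7c.png

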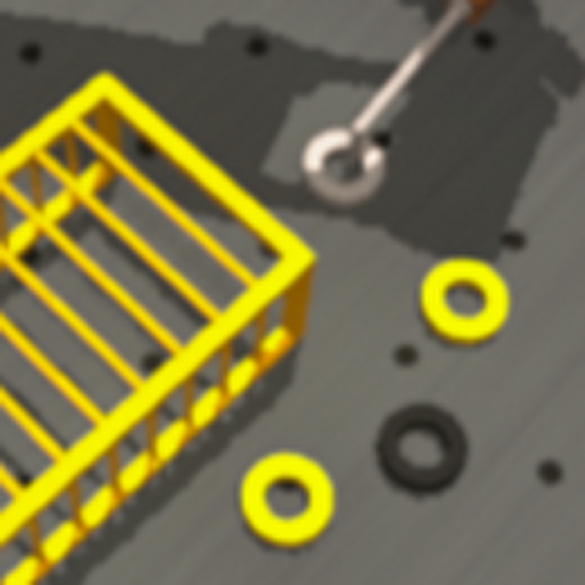

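The washer is flat and clear of the guard. It's at crop (343,165), about 90 mm beyond the mouth. I ease the prong off the rim and lift it out.

Emit:
arm_command:
  series:
    - [[0,0,0,0,0,0.5,0],[0,0,0,0,0,0.2,0],[0,0,0,0,0,0,0],[0,0,0,-0.8,0,0,0],[0,0,0,-1.5,0,0,0],[0,0,0,-2.0,0,0,0],[0,0,0,-2.5,0,0,0],[0,0,0,-2.5,0,0,0],[0,0,0,-1.5,0,0,0],[0,0,0,0,0,0,0]]

```text
time: 11.7
tool_pos: [0.6627, 0.2345, 0.1625]
tcp_rot: [1.134, 1.254, -1.124]
wrist_force: [0.7, 0.2, -1.4]
width: 0.274
```

```bash
python3 - <<'E'
from h import *
tip()
d=grab("scene");cv2.imwrite("pics/s8c.png",cv2.resize(d[0][150:300,210:360],None,fx=4,fy=4,interpolation=2))
pickle.dump(d,open("s8.pkl","wb"))
plan([(.427,-.128,.155,6),(.427,-.128,.0519,6)])
rows((.427,-.128,.155,6),12,0)
E
```

```text
t 11.7 tip [0.6802 0.0655 0.1244] tcp [0.6627 0.2345 0.1625] F [ 0.66  0.22 -1.37] w 0.274 rotfix [ 0.0026 -0.0012 -0.0073]
t 11.75 pos [0.6624 0.2344 0.1614] F [ 0.41  0.57 -1.2 ] w 0.268 q [ 0.3   0.38  1.63 -0.    1.13  0.2 ]
rot [ 0.0026 -0.001  -0.0062] shift_cm [  0.44 -27.29  33.51] | after rot: [  0.64 -27.2   33.58]
rot [0. 0. 0.] shift_cm [10.31  0.    0.  ] | after rot: [10.31  0.    0.  ]
[0.0, -0.0, -0.001, 0.04, -2.27, 2.79, 0],[0.0, -0.0, -0.001, 0.04, -2.27, 2.79, 0],[0.0, -0.0, -0.001, 0.04, -2.27, 2.79, 0],[0.0, -0.0, -0.001, 0.04, -2.27, 2.79, 0],[0.0, -0.0, -0.001, 0.04, -2.27, 2.79, 0],[0.0, -0.0, -0.001, 0.04, -2.27, 2.8, 0],[0.0, -0.0, -0.001, 0.04, -2.27, 2.8, 0],[0.0, -0.0, -0.001, 0.05, -2.27, 2.8, 0],[0.0, -0.0, -0.001, 0.05, -2.27, 2.8, 0],[0.0, -0.0, -0.001, 0.05, -2.27, 2.8, 0],[0.0, -0.0, -0.001, 0.05, -2.27, 2.8, 0],[0.0, -0.0, -0.001, 0.05, -2.27, 2.8, 0],
```

View pics/s8c.png

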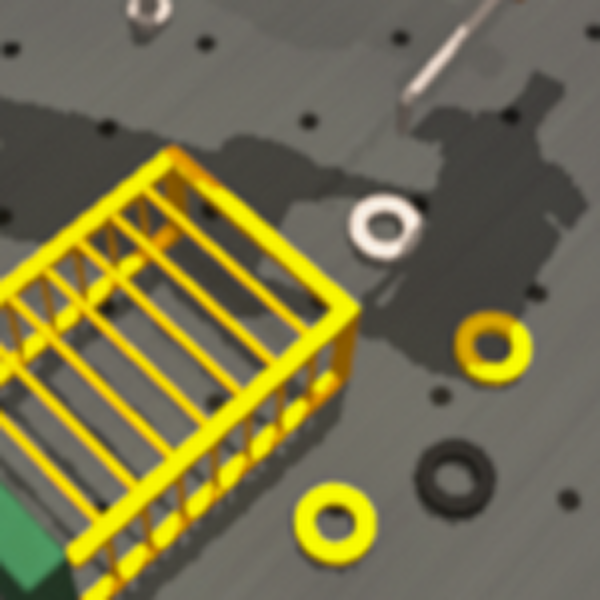

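The hook is free and the washer lies flat at crop (384,227). I carry the rod back to the rest.

Emit:
arm_command:
  series:
    - [[0,0,-0.003,0,-1.4,1.6,0],[0,0,-0.003,0,-2.2,2.7,0],[0,0,0,0,-2.5,3.0,0],[0,0,0,0,-2.5,3.0,0],[0,0,0,0,-2.5,3.0,0],[0,0,0,0,-2.5,3.0,0],[0,0,0,0,-2.5,3.0,0],[0,0,0,0,-2.5,3.0,0],[0,0,0,0,-2.3,3.0,0],[0,0,0,0,-1.5,2.2,0]]

```text
time: 12.75
tool_pos: [0.4549, -0.0695, 0.1479]
tcp_rot: [1.117, 1.277, -1.136]
wrist_force: [0.2, -1.1, -1.7]
width: 0.271
```

```bash
python3 - <<'E'
from h import *
plan([(.427,-.128,.13,6),(.427,-.128,.0519,6)])
E
```

```text
t 12.75 pos [ 0.4549 -0.0695  0.1479] F [ 0.19 -1.05 -1.69] w 0.271 q [-0.2  -0.04  2.15 -0.    1.05 -0.32]
rot [ 0.0105 -0.0034  0.0183] shift_cm [ 1.83 -3.41  5.5 ] | after rot: [ 1.79 -3.38  5.53]
rot [0. 0. 0.] shift_cm [7.81 0.   0.  ] | after rot: [7.81 0.   0.  ]
```

Emit:
arm_command:
  series:
    - [[0.004,-0.001,0.008,0.3,-1.4,2.0,0],[0.003,-0.001,0.006,0.3,-1.0,1.7,0],[0.002,0,0.004,0.2,-0.5,0.9,0],[0,0,0,0,0,0,0],[0,0,0,0,0,0,0]]

```text
time: 13.25
tool_pos: [0.4239, -0.1211, 0.1347]
tcp_rot: [1.134, 1.265, -1.139]
wrist_force: [-0.6, 0.7, -0.2]
width: 0.274
```

```bash
python3 - <<'E'
from h import *
plan([(.427,-.128,.1,6),(.427,-.128,.0519,6)])
E
```

```text
t 13.25 pos [ 0.4239 -0.1211  0.1347] F [-0.56  0.75 -0.18] w 0.274 q [-0.34 -0.07  2.2   0.    1.02 -0.44]
rot [-0.0044 -0.0051  0.0083] shift_cm [3.46 0.27 0.73] | after rot: [3.47 0.24 0.71]
rot [0. 0. 0.] shift_cm [4.81 0.   0.  ] | after rot: [4.81 0.   0.  ]
```

Emit:
arm_command:
  series:
    - [[-0.002,-0.002,0.004,1.2,0.12,0.3,0],[-0.002,-0.002,0.003,1.5,0.12,0.3,0],[0,0,0,1.2,0,0,0],[0,0,0,0.7,0,0,0],[0,0,0,0,0,0,0],[0,0,0,0,0,0,0]]

```text
time: 13.85
tool_pos: [0.4299, -0.1232, 0.0873]
tcp_rot: [1.13, 1.26, -1.127]
wrist_force: [0.7, 0.0, -1.4]
width: 0.268
```

```bash
python3 - <<'E'
from h import *
plan([(.427,-.128,.078,6),(.427,-.128,.0519,6)])
E
```

```text
t 13.85 pos [ 0.4299 -0.1232  0.0873] F [ 0.74  0.   -1.36] w 0.268 q [-0.34  0.    2.23  0.    0.91 -0.45]
rot [ 0.0044 -0.0024 -0.0003] shift_cm [ 0.93 -0.34  0.45] | after rot: [ 0.93 -0.34  0.45]
rot [0. 0. 0.] shift_cm [2.61 0.   0.  ] | after rot: [2.61 0.   0.  ]
```

Emit:
arm_command:
  series:
    - [[0.002,-0.001,0,0.5,-0.2,0.25,0],[0.001,-0.001,0,0.4,-0.14,0.2,0],[0,0,0,0,0,0,0],[0,0,0,0,0,0,0]]

```text
time: 14.25
tool_pos: [0.4279, -0.1286, 0.0789]
tcp_rot: [1.131, 1.255, -1.129]
wrist_force: [-0.4, 0.1, -1.7]
width: 0.27
```

```bash
python3 - <<'E'
from h import *
plan([(.427,-.128,.078,6),(.427,-.128,.0519,6)])
c=grab("scene");cv2.imwrite("pics/s9c.png",cv2.resize(c[0][150:260,110:230],None,fx=5,fy=5,interpolation=2));pickle.dump(c,open("s9.pkl","wb"))
c=grab("top");cv2.imwrite("pics/t9c.png",cv2.resize(c[0][200:270,240:370],None,fx=5,fy=5,interpolation=2))
plan([])
E
```

```text
t 14.25 pos [ 0.4279 -0.1286  0.0789] F [-0.36  0.09 -1.72] w 0.27 q [-0.35  0.01  2.24  0.    0.88 -0.45]
rot [ 0.0015  0.0008 -0.0026] shift_cm [ 0.09 -0.09 -0.07] | after rot: [ 0.09 -0.09 -0.07]
rot [0. 0. 0.] shift_cm [2.61 0.   0.  ] | after rot: [2.61 0.   0.  ]
t 14.35 pos [ 0.4279 -0.1286  0.0789] F [-0.06 -0.28 -1.28] w 0.272 q [-0.35  0.01  2.24  0.    0.88 -0.45]
```

View pics/s9c.png

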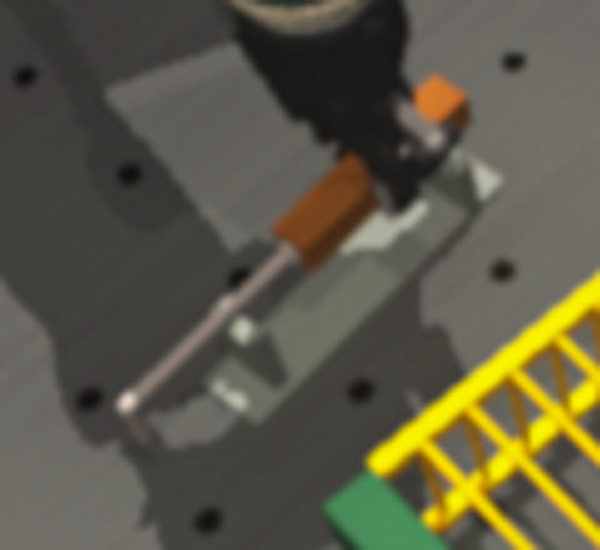

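View pics/t9c.png

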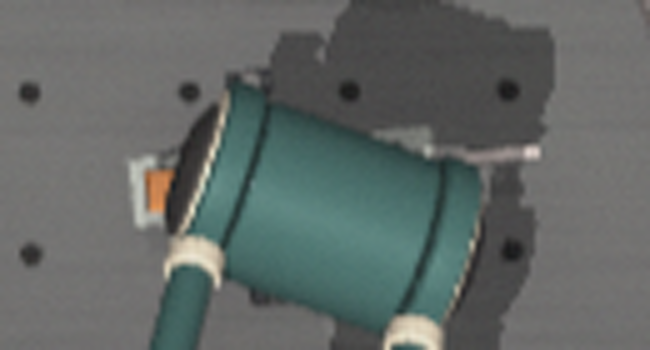

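The rod is held above and in line with its rest. I lower it into the saddles.

Emit:
arm_command:
  series:
    - [[0.001,0,-0.002,0.6,-0.09,-0.05,0],[0,0,0,0.8,0,0,0],[0,0,0,0.6,0,0,0],[0,0,0,0,0,0,0]]

```text
time: 14.75
tool_pos: [0.429, -0.1295, 0.0599]
tcp_rot: [1.131, 1.252, -1.13]
wrist_force: [-2.1, -0.1, 3.7]
width: 0.273
```

```bash
python3 - <<'E'
from h import *
plan([(.427,-.128,.0522,6)])
E
```

```text
t 14.75 pos [ 0.429  -0.1295  0.0599] F [-2.08 -0.12  3.68] w 0.273 q [-0.35  0.05  2.25 -0.    0.84 -0.45]
rot [ 0.0007  0.0035 -0.0038] shift_cm [ 0.76 -0.19 -0.17] | after rot: [ 0.77 -0.19 -0.17]
```

A light touch on the far cheek: the rod is about 2 mm too far in +x. I lift, shift and lower again.

Emit:
arm_command:
  series:
    - [[0,0.003,-0.003,-0.6,-0.15,-0.15,0],[0,0,0,0,-0.1,0,0],[0,0,0,0,0,0,0]]

```text
time: 15.05
tool_pos: [0.4256, -0.1279, 0.065]
tcp_rot: [1.131, 1.258, -1.132]
wrist_force: [0.6, -0.0, -1.1]
width: 0.275
```

```bash
python3 - <<'E'
from h import *
plan([(.427,-.128,.0522,6)])
E
```

```text
t 15.05 pos [ 0.4256 -0.1279  0.065 ] F [ 0.59 -0.02 -1.14] w 0.275 q [-0.35  0.03  2.25  0.    0.86 -0.45]
rot [ 0.0007 -0.0006  0.0009] shift_cm [1.28 0.14 0.03] | after rot: [1.28 0.14 0.03]
```

Emit:
arm_command:
  series:
    - [[0,0,0,0.5,0,0,0],[0,0,0,0.5,0,0,0],[0,0,0,0,0,0,0]]

```text
time: 15.35
tool_pos: [0.4261, -0.1278, 0.0546]
tcp_rot: [1.131, 1.257, -1.131]
wrist_force: [-0.9, 1.5, 3.4]
width: 0.274
```

```bash
python3 - <<'E'
from h import *
plan([(.427,-.128,.0522,6)])
E
```

```text
t 15.35 pos [ 0.4261 -0.1278  0.0546] F [-0.87  1.55  3.4 ] w 0.274 q [-0.35  0.05  2.26  0.    0.83 -0.45]
rot [ 0.0009 -0.0001 -0.0004] shift_cm [0.24 0.09 0.03] | after rot: [0.24 0.09 0.03]
```

Emit:
arm_command:
  series:
    - [[0,0,0,0.2,0.05,0,0],[0,0,0,0.05,0,0,0],[0,0,0,0,0,0,0]]

```text
time: 15.65
tool_pos: [0.4267, -0.1278, 0.0526]
tcp_rot: [1.131, 1.257, -1.131]
wrist_force: [-1.5, 1.5, 3.7]
width: 0.273
```

```bash
python3 - <<'E'
from h import *
plan([(.427,-.128,.0522,6)])
E
```

```text
t 15.65 pos [ 0.4267 -0.1278  0.0526] F [-1.45  1.48  3.68] w 0.273 q [-0.35  0.06  2.26  0.    0.83 -0.45]
rot [ 0.0005 -0.0001  0.0002] shift_cm [0.04 0.02 0.02] | after rot: [0.04 0.02 0.02]
```

Back at the grasp pose with low force. I open the gripper and wait.

Emit:
arm_command:
  series:
    - [[0,0,0,0,0,0,0.5],[0,0,0,0,0,0,0.7],[0,0,0,0,0,0,0.9],[0,0,0,0,0,0,0.9],[0,0,0,0,0,0,0.9],[0,0,0,0,0,0,0.9],[0,0,0,0,0,0,0.9]]

```text
time: 16.35
tool_pos: [0.4269, -0.128, 0.052]
tcp_rot: [1.131, 1.257, -1.131]
wrist_force: [0.4, 0.7, 0.5]
width: 0.899
```

```bash
python3 - <<'E'
from h import *
plan([(.427,-.128,.0522,6)])
c=grab("scene");cv2.imwrite("pics/s10c.png",cv2.resize(c[0][150:260,110:230],None,fx=5,fy=5,interpolation=2))
shaft(c,(.42,.46,-.32,-.2,.042,.07))
E
```

```text
t 16.35 pos [ 0.4269 -0.128   0.052 ] F [0.37 0.66 0.51] w 0.899 q [-0.35  0.06  2.26  0.    0.82 -0.45]
rot [ 0.0007  0.0001 -0.0006] shift_cm [-0.02  0.01  0.01] | after rot: [-0.02  0.01  0.01]
n 183 a 6.66 ymin -0.3022 x@ymin 0.4468 zmed 0.0502 z slope 0.006
```

View pics/s10c.png

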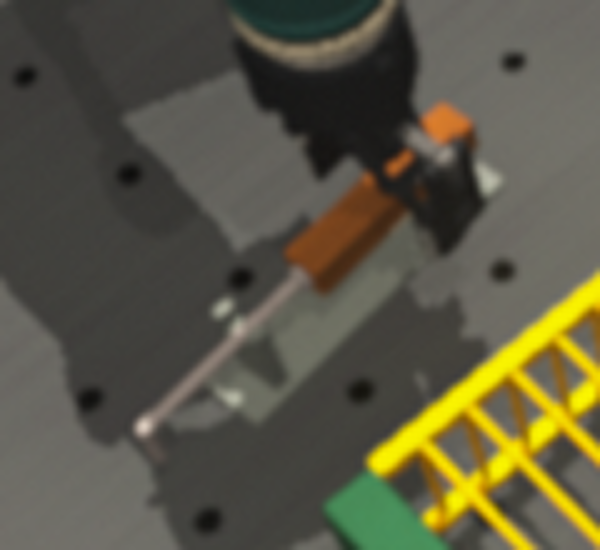

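The rod lies in both saddles. Its tip edge is at y = -0.302 and its height matches the start. I rise straight up.

Emit:
arm_command:
  series:
    - [[0,0,0,-1.0,0,0,0.9],[0,0,0,-2.0,0,0,0.9],[0,0,0,-3.0,0,0,0.9],[0,0,0,-3.0,0,0,0.9],[0,0,0,-1.5,0,0,0.9],[0,0,0,0,0,0,0.9]]

```text
time: 17.0
tool_pos: [0.4262, -0.1277, 0.1631]
tcp_rot: [1.131, 1.258, -1.131]
wrist_force: [0.3, 0.3, -0.1]
width: 0.899
```

```bash
python3 - <<'E'
from h import *
c=grab("scene");cv2.imwrite("pics/s11.png",c[0]);pickle.dump(c,open("s11.pkl","wb"))
t=grab("top");cv2.imwrite("pics/t11c.png",cv2.resize(t[0][80:280,90:370],None,fx=2.8,fy=2.8,interpolation=2));pickle.dump(t,open("t11.pkl","wb"))
shaft(c,(.42,.46,-.32,-.2,.042,.07))
def pr(i,q):
    E=i["extrinsics"];K=i["K"];x=E[:3,:3].T@(np.array(q)-E[:3,3]);x=K@x/x[2];return x[:2]
for cam,n in((c,"s"),(t,"t")):
    u=pr(cam[2],(.68,.066,.012)).astype(int);print(n,u,washerfit(cam,(u[0]-18,u[1]-18,u[0]+18,u[1]+18),(.68,.066)))
plan([])
E
```

```text
n 183 a 7.06 ymin -0.3022 x@ymin 0.4473 zmed 0.0505 z slope 0.002
s [306 206] ((np.float64(1959.6), (0.679, 0.064)), np.int64(3065))
t [224 154] ((np.float64(1900.9), (0.679, 0.067)), np.int64(2188))
t 17.1 pos [ 0.4248 -0.1272  0.1608] F [ 0.89  0.07 -0.95] w 0.9 q [-0.35 -0.1   2.17  0.    1.07 -0.45]
```

View pics/s11.png

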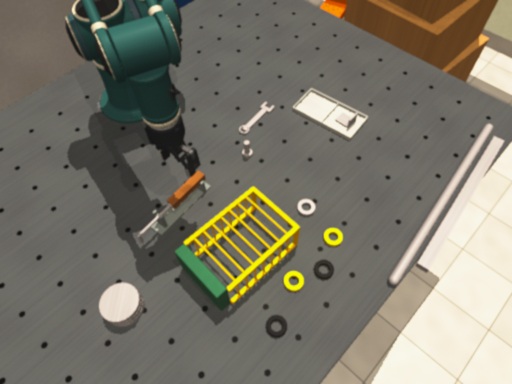

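View pics/t11c.png

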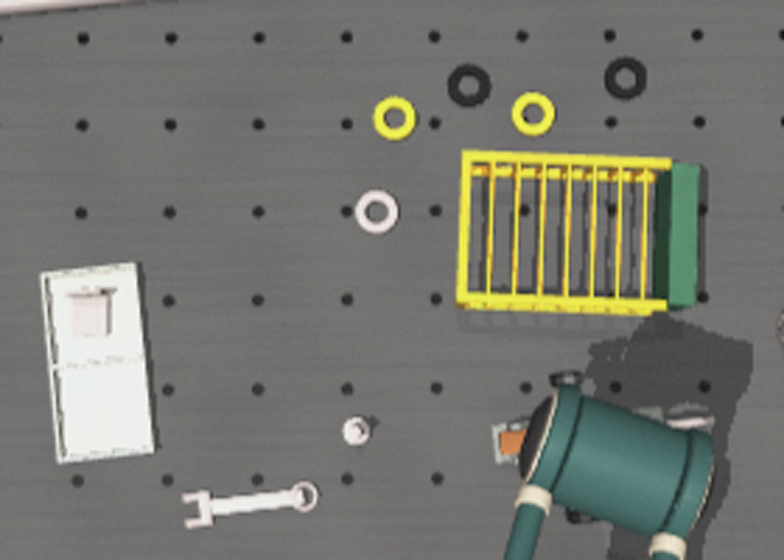

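The steel washer lies alone at scene (307,207) and top crop (377,212). The rod is back in its rest. The tray's empty bay is the lower one in the top crop, at about (104,410). I measure the tray and washer heights.

```bash
python3 - <<'E'
from h import *
np.set_printoptions(precision=4,suppress=True)
for n,b in(("t11",(98,165,152,252)),("s11",(285,82,375,142))):
    p,z,i=pickle.load(open(n+".pkl","rb"));HSV=cv2.cvtColor(p,cv2.COLOR_BGR2HSV)
    x0,y0,x1,y1=b;q=cv2.resize(HSV[y0:y1,x0:x1],None,fx=4,fy=4,interpolation=cv2.INTER_CUBIC)
    m=((q[...,2]>130)&(q[...,1]<50)).astype(np.uint8)
    cs=max(cv2.findContours(m,0,2)[0],key=cv2.contourArea).reshape(-1,2).astype(float)
    uu=x0-.375+cs[:,0]/4;vv=y0-.375+cs[:,1]/4
    XY=planexy(i,uu,vv,.014 if n=="t11" else .012);r=cv2.minAreaRect((XY*1000).astype(np.float32));print(n,r)
    m0=np.zeros(z.shape,bool)
    w,u,v=world(p,z,i,~m0);k=(abs(w[:,0]-.679)<.03)&(abs(w[:,1]-.066)<.03)&(w[:,2]>.006)&(HSV[...,1].ravel()[:len(w)]>=0 if 0 else True);print(" washer z",np.median(w[k,2]),k.sum(),w[k].mean(0))
    k=(abs(w[:,0]-.455)<.025)&(abs(w[:,1]-.385)<.025);print(" bay floor z",np.median(w[k,2]))
E
```

```text
t11 ((513.1082763671875, 378.01568603515625), (216.12014770507812, 110.33028411865234), 6.145083427429199)
 washer z 0.011984063922744204 134 [0.68   0.0667 0.0118]
 bay floor z 0.003933992774210582
s11 ((510.3671875, 377.22259521484375), (217.6106414794922, 116.26719665527344), 6.006908893585205)
 washer z 0.011088877555810617 170 [0.6798 0.0624 0.011 ]
 bay floor z 0.0027450648494140584
```

```bash
python3 - <<'E'
from h import *
plan([(.679,.0655,.16,6),(.679,.0655,.024,6)])
E
```

```text
t 17.1 pos [ 0.4248 -0.1272  0.1608] F [ 0.89  0.07 -0.95] w 0.9 q [-0.35 -0.1   2.17  0.    1.07 -0.45]
rot [ 0.0007 -0.0021  0.0039] shift_cm [ 1.000e-02  2.731e+01 -1.649e+01] | after rot: [  0.08  27.29 -16.51]
rot [0. 0. 0.] shift_cm [13.6  0.   0. ] | after rot: [13.6  0.   0. ]
```

Emit:
arm_command:
  series:
    - [[0,0,0,-0.5,1.8,-1.2,0.8],[0,0,0,-0.5,2.8,-1.7,0.8],[0,0,0,-0.2,3.3,-2.0,0.8],[0,0,0,-0.1,3.3,-2.0,0.8],[0,0,0,-0.1,3.3,-2.0,0.8],[0,0,0,-0.1,3.3,-2.0,0.8],[0,0,0,-0.1,3.3,-2.0,0.8],[0,0,0,-0.1,3.0,-1.8,0.8],[0,0,0,0,1.8,-1.0,0.8],[0,0,0,0,0,0,0.8]]

```text
time: 18.1
tool_pos: [0.6636, 0.0641, 0.1546]
tcp_rot: [1.12, 1.284, -1.155]
wrist_force: [-0.3, 0.2, -0.1]
width: 0.799
```

```bash
python3 - <<'E'
from h import *
plan([(.679,.0655,.06,6),(.679,.0655,.024,6)])
E
```

```text
t 18.1 pos [0.6636 0.0641 0.1546] F [-0.35  0.17 -0.11] w 0.799 q [ 0.06  0.34  1.69  0.01  1.14 -0.05]
rot [-0.002  -0.0065  0.0333] shift_cm [9.4  1.86 0.08] | after rot: [9.46 1.55 0.02]
rot [0. 0. 0.] shift_cm [3.6 0.  0. ] | after rot: [3.6 0.  0. ]
```

Emit:
arm_command:
  series:
    - [[0,-0.003,0.015,1.0,0.7,0,0.8],[0,-0.003,0.012,2.2,0.6,0,0.8],[0,0,0.005,2.5,0.2,0,0.8],[0,0,0,2.0,0,0,0.8],[0,0,0,1.0,0,0,0.8],[0,0,0,0,0,0,0.8],[0,0,0,0,0,0,0.8]]

```text
time: 18.8
tool_pos: [0.6679, 0.0625, 0.055]
tcp_rot: [1.123, 1.268, -1.147]
wrist_force: [-0.1, -0.5, 0.8]
width: 0.798
```

```bash
python3 - <<'E'
from h import *
plan([(.679,.0655,.06,6),(.679,.0655,.024,6)])
c=grab("scene");cv2.imwrite("pics/s12c.png",cv2.resize(c[0][140:250,240:370],None,fx=5,fy=5,interpolation=2))
E
```

```text
t 18.8 pos [0.6679 0.0625 0.055 ] F [-0.1  -0.52  0.77] w 0.798 q [ 0.06  0.44  1.76 -0.    0.96 -0.04]
rot [-0.0022  0.0005  0.0187] shift_cm [-0.52  1.12 -0.19] | after rot: [-0.5   1.13 -0.19]
rot [0. 0. 0.] shift_cm [3.6 0.  0. ] | after rot: [3.6 0.  0. ]
```

View pics/s12c.png

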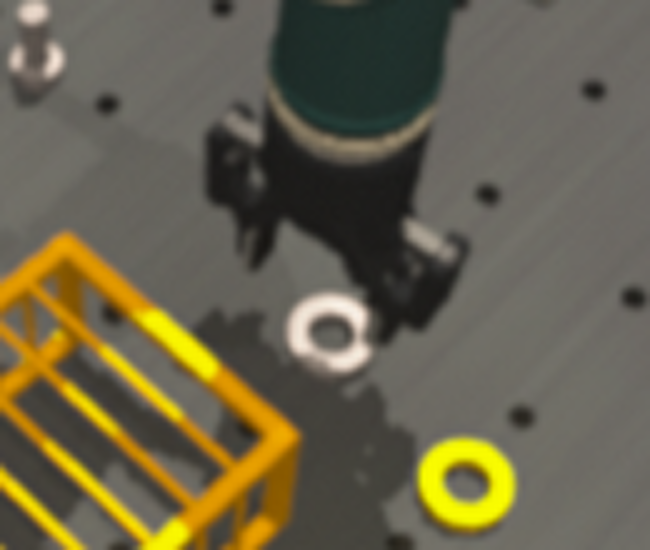

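The open gripper is above the washer at crop (330,335), still about 11 mm short in x. I correct that before going down.

Emit:
arm_command:
  series:
    - [[-0.001,0,0.01,0,0.6,-0.1,0.8],[-0.001,0,0.008,0,0.5,-0.1,0.8],[0,0,0,0,0,0,0.8],[0,0,0,0,0,0,0.8]]

```text
time: 19.25
tool_pos: [0.6826, 0.0659, 0.0595]
tcp_rot: [1.135, 1.25, -1.126]
wrist_force: [-0.6, -0.3, -0.1]
width: 0.8
```

```bash
python3 - <<'E'
from h import *
plan([(.679,.0655,.024,6)])
E
```

```text
t 19.25 pos [0.6826 0.0659 0.0595] F [-0.58 -0.26 -0.08] w 0.8 q [ 0.06  0.45  1.74 -0.    0.95 -0.04]
rot [-0.0001  0.0009 -0.0082] shift_cm [ 3.54 -0.4  -0.  ] | after rot: [ 3.55 -0.37  0.  ]
```

Emit:
arm_command:
  series:
    - [[0,0,-0.005,0.6,-0.25,0,0.8],[0,0,-0.003,1.0,-0.1,0,0.8],[0,0,0,0.8,0,0,0.8],[0,0,0,0,0,0,0.8],[0,0,0,0,0,0,0.8]]

```text
time: 19.75
tool_pos: [0.6787, 0.0656, 0.0332]
tcp_rot: [1.131, 1.257, -1.133]
wrist_force: [-0.5, 0.6, -0.2]
width: 0.798
```

```bash
python3 - <<'E'
from h import *
plan([(.679,.0655,.024,6)])
E
```

```text
t 19.75 pos [0.6787 0.0656 0.0332] F [-0.52  0.64 -0.24] w 0.798 q [ 0.06  0.48  1.75 -0.    0.91 -0.04]
rot [0.0002 0.0009 0.0008] shift_cm [0.92 0.03 0.02] | after rot: [0.92 0.03 0.02]
```

Emit:
arm_command:
  series:
    - [[0,0,0,0.5,0.03,0.02,0.8],[0,0,0,0.45,0,0,0.7],[0,0,0,0,0,0,0.65],[0,0,0,0,0,0,0.65],[0,0,0,0,0,0,0.65]]

```text
time: 20.25
tool_pos: [0.6789, 0.0654, 0.0225]
tcp_rot: [1.13, 1.257, -1.133]
wrist_force: [-0.6, -0.1, 0.4]
width: 0.654
```

```bash
python3 - <<'E'
from h import *
plan([(.679,.0655,.024,6)])
E
```

```text
t 20.25 pos [0.6789 0.0654 0.0225] F [-0.56 -0.14  0.38] w 0.654 q [ 0.06  0.49  1.76 -0.    0.9  -0.04]
rot [0.0002 0.0009 0.0014] shift_cm [-0.15  0.01 -0.01] | after rot: [-0.15  0.01 -0.01]
```

Emit:
arm_command:
  series:
    - [[0,0,0,0,0,0,0.4],[0,0,0,0,0,0,0.4],[0,0,0,0,0,0,0.3],[0,0,0,0,0,0,0.3],[0,0,0,0,0,0,0.3]]
  newtons: 50

```text
time: 20.75
tool_pos: [0.6792, 0.0654, 0.0234]
tcp_rot: [1.131, 1.257, -1.133]
wrist_force: [1.0, -1.0, -0.1]
width: 0.534
```

```bash
python3 - <<'E'
from h import *
plan([(.679,.0655,.024,6)])
E
```

```text
t 20.75 pos [0.6792 0.0654 0.0234] F [ 1.01 -0.96 -0.13] w 0.534 q [ 0.06  0.49  1.76 -0.    0.9  -0.04]
rot [0.0002 0.0009 0.0008] shift_cm [-0.06 -0.02 -0.01] | after rot: [-0.06 -0.02 -0.01]
```

It stopped at 0.534, about 45–47 mm, so it's on the washer's rim. I lift a little and look.

Emit:
arm_command:
  series:
    - [[0,0,0,-0.8,0,0,0.3],[0,0,0,-1.5,0,0,0.3],[0,0,0,-2.5,0,0,0.3],[0,0,0,-2.5,0,0,0.3],[0,0,0,-1.5,0,0,0.3],[0,0,0,0,0,0,0.3]]

```text
time: 21.35
tool_pos: [0.6791, 0.0655, 0.1179]
tcp_rot: [1.131, 1.257, -1.133]
wrist_force: [0.4, 0.2, -1.7]
width: 0.535
```

```bash
python3 - <<'E'
from h import *
plan([(.461,.3725,.13,6),(.461,.3725,.028,6)])
c=grab("scene");cv2.imwrite("pics/s13c.png",cv2.resize(c[0][120:250,240:370],None,fx=4.5,fy=4.5,interpolation=2))
E
```

```text
t 21.35 pos [0.6791 0.0655 0.1179] F [ 0.38  0.19 -1.73] w 0.535 q [ 0.06  0.38  1.71 -0.    1.05 -0.04]
rot [0.0002 0.0009 0.0009] shift_cm [ -1.22 -18.48 -32.81] | after rot: [ -1.21 -18.48 -32.81]
rot [0. 0. 0.] shift_cm [10.2  0.   0. ] | after rot: [10.2  0.   0. ]
```

View pics/s13c.png

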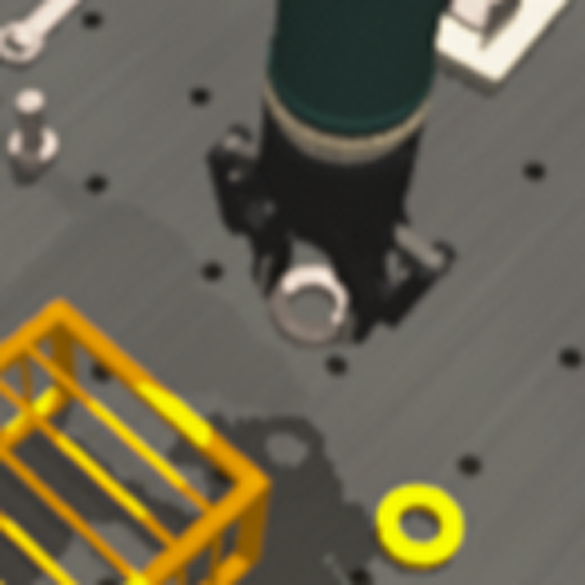

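The washer is held level between the fingers at crop (310,303). I carry it to the tray.

Emit:
arm_command:
  series:
    - [[0,0,0,-0.6,-0.9,-1.6,0.3],[0,0,0,-0.6,-1.7,-3.0,0.3],[0,0,0,-0.3,-2.1,-3.7,0.3],[0,0,0,0,-2.1,-3.7,0.3],[0,0,0,0,-2.1,-3.7,0.3],[0,0,0,0,-2.1,-3.7,0.3],[0,0,0,0,-2.1,-3.7,0.3],[0,0,0,0,-2.0,-3.5,0.3],[0,0,0,0,-1.5,-2.6,0.3],[0,0,0,0,0,0,0.3]]

```text
time: 22.4
tool_pos: [0.4636, 0.3489, 0.1225]
tcp_rot: [1.121, 1.267, -1.151]
wrist_force: [0.4, -0.5, -2.1]
width: 0.534
```

```bash
python3 - <<'E'
from h import *
plan([(.461,.3725,.08,6),(.461,.3725,.0274,6)])
E
```

```text
t 22.4 pos [0.4636 0.3489 0.1225] F [ 0.44 -0.48 -2.12] w 0.534 q [0.6  0.21 1.92 0.01 1.03 0.49]
rot [-0.0034  0.0032  0.0209] shift_cm [ 4.25  0.07 -2.39] | after rot: [ 4.25 -0.01 -2.38]
rot [0. 0. 0.] shift_cm [5.26 0.   0.  ] | after rot: [5.26 0.   0.  ]
```

Emit:
arm_command:
  series:
    - [[-0.001,0.001,0.01,0.6,0.05,-1.0,0.3],[-0.001,0.001,0.007,1.2,0,-0.9,0.3],[0,0,0,1.2,0,-0.4,0.3],[0,0,0,0.8,0,0,0.3],[0,0,0,0,0,0,0.3],[0,0,0,0,0,0,0.3]]

```text
time: 23.0
tool_pos: [0.4594, 0.3705, 0.0769]
tcp_rot: [1.125, 1.258, -1.142]
wrist_force: [-0.1, -0.2, -1.0]
width: 0.538
```

```bash
python3 - <<'E'
from h import *
plan([(.461,.3725,.06,6),(.461,.3725,.0274,6)])
c=grab("scene");cv2.imwrite("pics/s14c.png",cv2.resize(c[0][40:160,250:390],None,fx=4.5,fy=4.5,interpolation=2))
E
```

```text
t 23.0 pos [0.4594 0.3705 0.0769] F [-0.1  -0.17 -1.03] w 0.538 q [ 0.64  0.28  1.94 -0.    0.94  0.53]
rot [-0.0022  0.0055  0.0083] shift_cm [ 1.69  0.2  -0.19] | after rot: [ 1.69  0.18 -0.18]
rot [0. 0. 0.] shift_cm [3.26 0.   0.  ] | after rot: [3.26 0.   0.  ]
```

View pics/s14c.png

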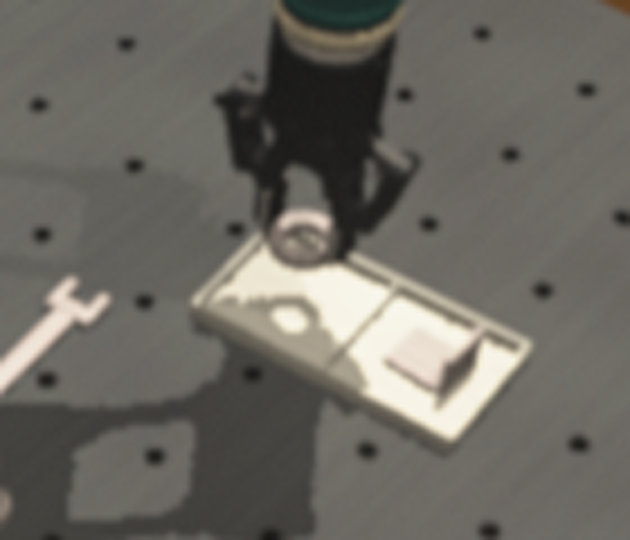

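The washer hangs level over the empty left-hand bay at crop (303,240). I lower it.

Emit:
arm_command:
  series:
    - [[-0.001,0.003,0.005,0.8,0.1,-0.1,0.3],[-0.001,0.002,0.003,1.2,0.1,-0.1,0.3],[0,0,0,1.0,0,0,0.3],[0,0,0,0.7,0,0,0.3],[0,0,0,0,0,0,0.3],[0,0,0,0,0,0,0.3]]

```text
time: 23.65
tool_pos: [0.4624, 0.3719, 0.0372]
tcp_rot: [1.134, 1.255, -1.132]
wrist_force: [0.1, -0.4, -0.6]
width: 0.536
```

```bash
python3 - <<'E'
from h import *
plan([(.461,.3725,.0274,6)])
E
```

```text
t 23.65 pos [0.4624 0.3719 0.0372] F [ 0.09 -0.42 -0.57] w 0.536 q [ 0.64  0.33  1.96 -0.    0.85  0.53]
rot [-0.002  -0.0003 -0.0013] shift_cm [ 0.98 -0.13 -0.07] | after rot: [ 0.98 -0.13 -0.08]
```

Emit:
arm_command:
  series:
    - [[0,0,0,0.4,-0.1,-0.05,0.3],[0,0,0,0.4,0,0,0.3],[0,0,0,0.1,0,0,0.3],[0,0,0,0,0,0,0.3],[0,0,0,0,0,0,0.3]]

```text
time: 24.15
tool_pos: [0.4617, 0.373, 0.0283]
tcp_rot: [1.135, 1.255, -1.13]
wrist_force: [0.2, -0.0, -1.6]
width: 0.53
```

```bash
python3 - <<'E'
from h import *
plan([(.461,.3725,.0274,6)])
E
```

```text
t 24.15 pos [0.4617 0.373  0.0283] F [ 0.24 -0.01 -1.58] w 0.53 q [ 0.64  0.34  1.96 -0.    0.83  0.53]
rot [-0.0016 -0.0012 -0.0027] shift_cm [ 0.09 -0.08  0.04] | after rot: [ 0.09 -0.08  0.04]
```

Emit:
arm_command:
  series:
    - [[0,0,0,0.15,0,0,0.3],[0,0,0,0,0,0,0.3],[0,0,0,0,0,0,0.56],[0,0,0,0,0,0,0.62],[0,0,0,0,0,0,0.68],[0,0,0,0,0,0,0.68],[0,0,0,0,0,0,0.68]]

```text
time: 24.85
tool_pos: [0.463, 0.3739, 0.0283]
tcp_rot: [1.138, 1.255, -1.128]
wrist_force: [-0.4, -0.1, 0.5]
width: 0.677
```

```bash
python3 - <<'E'
from h import *
plan([])
E
```

```text
t 24.85 pos [0.463  0.3739 0.0283] F [-0.36 -0.05  0.45] w 0.677 q [ 0.64  0.34  1.96 -0.    0.83  0.53]
```

Released with no force. I rise straight up, well clear.

Emit:
arm_command:
  series:
    - [[0,0,0,-0.6,0,0,0.68],[0,0,0,-1.2,0,0,0.68],[0,0,0,-3,0,0,0.68],[0,0,0,-4,0,0,0.68],[0,0,0,-4,0,0,0.68],[0,0,0,-4,0,3,0.68],[0,0,0,-2,0,4,0.68],[0,0,0,0,0,4,0.68],[0,0,0,0,0,2,0.68],[0,0,0,0,0,0,0.68]]

```text
time: 25.85
tool_pos: [0.4773, 0.2421, 0.2336]
tcp_rot: [1.142, 1.25, -1.116]
wrist_force: [-0.4, 0.6, -0.9]
width: 0.684
```

```bash
python3 - <<'E'
from h import *
plan([])
c=grab("scene");cv2.imwrite("pics/s15.png",c[0]);t=grab("top");cv2.imwrite("pics/t15c.png",cv2.resize(t[0][150:270,90:350],None,fx=3,fy=3,interpolation=2))
for cam in(c,t):
    p,z,i=cam;w,u,v=world(p,z,i,np.ones(z.shape,bool))
    d=(w[:,:2]-[.461,.3725])@np.array([[.994,-.106],[.106,.994]]);k=(abs(d)<.044).all(1)&(w[:,2]>.0115)&(w[:,2]<.03)
    print("washer",k.sum(),w[k].mean(0).round(4),np.percentile(w[k,2],[5,50,95]).round(4),cv2.minEnclosingCircle((w[k,:2]*1000).astype(np.float32)))
shaft(c,(.42,.46,-.32,-.2,.042,.07))
E
```

```text
t 25.85 pos [0.4773 0.2421 0.2336] F [-0.36  0.57 -0.9 ] w 0.684 q [ 0.42  0.    1.94 -0.    1.19  0.32]
washer 109 [0.464  0.3732 0.0148] [0.012  0.0147 0.018 ] ((458.8475646972656, 387.7518615722656), 40.9382438659668)<stdin>:7: RuntimeWarning: Mean of empty slice.
  ret = um.true_divide(
Traceback (most recent call last):
IndexError: index -1 is out of bounds for axis 0 with size 0
```

View pics/s15.png

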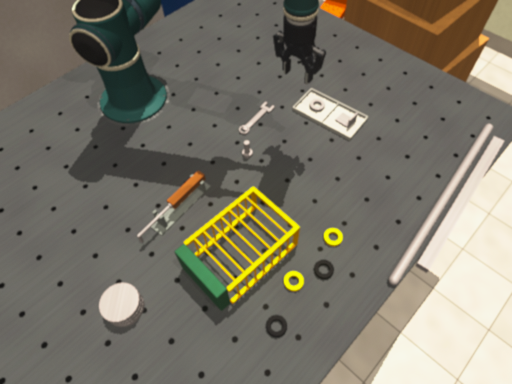

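View pics/t15c.png

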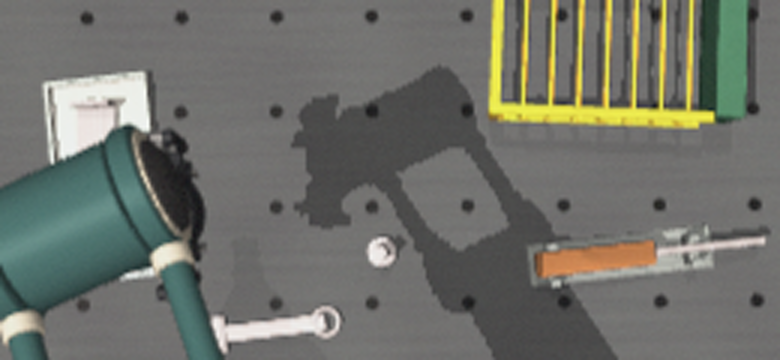

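The scene view shows the washer in the empty bay at (317,104). The top view, where the arm hides the tray, shows the rod in its rest. I make one last numeric check of both.

```bash
python3 - <<'E'
from h import *
c=grab("scene");t=grab("top");cv2.imwrite("pics/s16.png",cv2.resize(c[0][80:140,285:375],None,fx=7,fy=7,interpolation=2))
p,z,i=c;w,u,v=world(p,z,i,np.ones(z.shape,bool));r=np.hypot(w[:,0]-.464,w[:,1]-.373);k=(r<.022)&(r>.014)&(w[:,2]>.009)
A=np.c_[w[k,:2]-[.464,.373],np.ones(k.sum())];print("washer n",k.sum(),"plane",np.linalg.lstsq(A,w[k,2],rcond=None)[0])
for cam in(c,t):
    shaft(cam,(.42,.46,-.32,-.2,.042,.07))
    p,z,i=cam;H,S,V=cv2.split(cv2.cvtColor(p,cv2.COLOR_BGR2HSV));w,u,v=world(p,z,i,(H<14)&(S>130)&(V>90));k=(abs(w[:,0]-.426)<.05)&(abs(w[:,1]+.128)<.08)&(w[:,2]>.054);print("handle",w[k].mean(0),k.sum())
E
```

```text
washer n 64 plane [-0.02236585  0.00547808  0.01456063]
n 183 a 6.8 ymin -0.3023 x@ymin 0.4468 zmed 0.05 z slope 0.011
handle [ 0.43191498 -0.13369043  0.05860651] 200
n 109 a 6.59 ymin -0.2981 x@ymin 0.4467 zmed 0.0515 z slope 0.008
handle [ 0.42857616 -0.12536244  0.0600263 ] 278
```

View pics/s16.png

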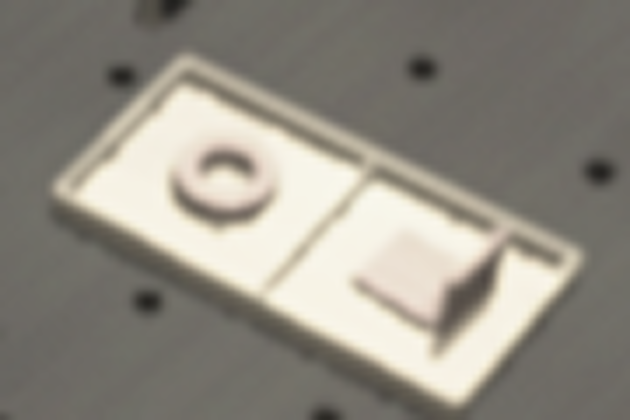

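The washer lies flat in the middle of the bay at crop (222,172). The rod sits about 2.5 mm across from its start, within the saddle play. I hand in.

```bash
python3 -c "
from workcell import bot
print(bot.finish_job())"
```

```text
the job is handed in; nothing more can be done
None
```

I hooked the steel washer and drew it out until it was about 90 mm beyond the guard's mouth. I then laid the rod back in its rest, let go, and put the washer in the tray's empty bay. The job was handed in at about 26 s of the 67 s allowed, and no verdict was reported.

- **Washer:** it lies flat at about (0.464, 0.373), within about 5 mm of the bay centre. Its fitted tilt is about 0.02 rad. Its top measured 14.6 mm, against the 16 mm expected from a 4 mm floor plus 12 mm of thickness. The scene camera reads about 1 mm low elsewhere too.
- **Rod:** it is in both saddles with the hook forward, at its starting height and lengthwise position to within about 1 mm. It sits about 2.5 mm across from where it began; the limit is 8 mm.
- **Force and touch:** while lowering the rod I lightly touched the saddle cheek (about 4 N), so I lifted, shifted and lowered it again. The gripper was well clear of everything at the end.
- **Bystanders:** the disc stack, spanner, bolt and bracket looked unmoved in the last pictures. I did not measure their positions.
- **Limits of the checks:** the arm hid the tray from the top camera, so the washer's final position comes from the scene camera alone. The two cameras disagreed by about 4 mm on the rod tip's lengthwise position, as they had at the start.

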